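Load the sloped bead rack

ROBOT

A 6-joint arm with a two-finger parallel gripper is mounted at the origin on the work surface. World frame = base frame: x ahead of the robot, y to its left, z up, the work surface at z = 0. Lengths are in mm, angles in degrees, forces in N, time in s.
With the tool pointing down it reaches from about 225 to 725 mm from the base axis. Payload 3.1 kg.
Tool frame: the origin (TCP) lies at the very end of the fingers, on their centre line; the grasp point (between the pads) lies grip_depth behind it (grip_depth is the distance from the TCP to the grasp point, in mm); z points along the fingers, y is the line along which they close (so a half turn about z gives the same grasp; the last joint's range is limited). The gripper opens to 85 mm and grips with 20 to 120 N. Pads are 22 mm wide; open, the fingers measure 114 mm over their backs; the gripper's body (76 mm by 85 mm) begins 54 mm behind the grasp point. The pads swing forward as they close: fully open they stand 13 mm farther back than shut.
Start: joints at [-79.859, 2.75, 5.684, 92.934, 0, 82.678], TCP at [157.539, -500.798, 199.312] pointing down, gripper open.
Joint ranges: [-166.93, 166.93], [-56.73, 111.36], [-69.38, 81.34], [-121.58, 131.49], [-85.45, 84.26], [-180, 180]. Speed limits (degrees/s): [159.86, 159.86, 180, 180, 180, 180].

INTERFACE

Orientations are given as [roll, pitch, yaw] about the fixed x, y, z axes, in that order (R = Rz(yaw) Ry(pitch) Rx(roll)).
In Python, from workcell import * gives the robot as it stands. The module is installed in compiled form; this text tells all that it offers.
- The arm moves only by the tool play_rows, never from a script. Its argument "targets" is a list of rows, each an object of numbers: "gripper": the opening, from -1 (shut) to 1 (fully open); "x", "y", "z": the shift along the tool's x, y, z as a fraction of full scale; "spin": the turn about the tool's z as a fraction of full scale. In form: [{"gripper": .., "x": .., "y": .., "z": .., "spin": ..}, ...]. A call has 1 to 12 rows; each row is the pose to reach, as a shift and turn from the pose commanded when the call began, along the tool's axes at that moment, turning the shorter way round; what a row does not reach only later rows make up. Full scale, the value 1, is 0.1 m for a shift and pi rad for a turn. A row lasts 1/10 s, in which the tool goes at most 50 mm and 8.59 degrees, less where a joint would pass 70% of its speed; a pose out of reach is approached as far as the arm can. A call with a number of a shift or a turn outside -1 to 1 is refused whole. A call with a gripper value outside its range is refused whole. The fingers move at their own pace and stop on an object; "force" is the grip in N (left out, the last holds). Time passes only in rows, so rows that repeat a pose let the fingers close. It gives the time, the measured TCP pose, the force, the opening and the grip force at its end, in the units of the state.
- get_state(): the state, without advancing time (a new reading comes with each control period).
- grab_frame(name): name is "scene" or "top" or "wrist"; returns (picture, depth): 384x512x3 uint8, red, green, blue; 384x512 float32, mm along the optical axis (not along the pixel's ray), 0 where there is no reading.
- camera_params(name): a dict with "vfov" (degrees; the focal length in pixels is half the picture's height over the tangent of half this angle, whatever the lens; pixels are square), "cx", "cy" (the principal point, pixels), "rvec" (rotation vector, rad) and "tvec" (3), from world to camera coordinates, as OpenCV has them. Camera axes: x right, y down, z forward; pixel columns grow to the right and rows downward; lengths in mm; the calibration is good to about 2 mm. The wrist camera is an equidistant fisheye: a pixel r from the principal point sees the ray r / f radians off the axis. A picture is of the moment at which its call begins: read the wrist's pose just before it. camera_params takes no time and is no camera call; for the wrist camera it gives the pose at the moment of the call.
- job_done(): hands the job in; it is judged then, once.
The state is a dict: "clock": time; "qpos": joint angles; "joint_vel": joint speeds; "joint_efforts": joint torques, N m; "tcp_pos": TCP position; "eef_rot": TCP orientation; "wrist_force": force on the tool from outside, world axes, zero at the start; "wrist_torque": the same for the moment, N m; "gripper_width": finger opening in mm; "finger_force": force on a finger pad.
Only numpy, scipy, OpenCV 4.12 (cv2) and the standard library are available. Lean on these libraries where they do the work, as an engineer would, in place of code of your own. Each camera call takes 0.05 s, during which the arm holds its last target. There are 200 camera calls.

TASK

Lay each of the three large glass beads lengthwise into the bed of its own colour on the sloped rack, one per bed. The beds are set to different, unreported heights, so feel each bead down until it touches: glass must neither be dropped (no more than a few millimetres) nor pressed on the rack with more than 20 N. Leave the other things on the bench where they are.

Things in the scene. Friction and masses are not known exactly. Their poses are not given: they have to be found in the camera images.
- bead_amber: amber glass bead: a straight eight-sided bar, 80 mm long, 34 mm across its flats (each flat 14 mm wide), about 190 g, with a dark bore in each end; it lies on one of its flats. Origin at its middle, on its long axis (17 mm above whatever it lies on); x runs along its length, and at the start z is up.
- bead_green: green glass bead: a straight eight-sided bar, 80 mm long, 34 mm across its flats (each flat 14 mm wide), about 190 g, with a dark bore in each end; it lies on one of its flats. Origin at its middle, on its long axis (17 mm above whatever it lies on); x runs along its length, and at the start z is up.
- bead_blue: blue glass bead: a straight eight-sided bar, 80 mm long, 34 mm across its flats (each flat 14 mm wide), about 190 g, with a dark bore in each end; it lies on one of its flats. Origin at its middle, on its long axis (17 mm above whatever it lies on); x runs along its length, and at the start z is up.
- bed_amber (a point): bed marked amber: narrow raised cork cradle, 86 mm long, flat floor, amber stop at its low end (face 43 mm from the middle, 11 mm over the floor), high end open. Point: middle of the floor at its LOWEST setting; x up the slope along the bed, y across, z square out of the slope. The floor is really 0 to 22 mm above this point along z, each differently and not reported.
- bed_green (a point): bed marked green: narrow raised cork cradle, 86 mm long, flat floor, green stop at its low end (face 43 mm from the middle, 11 mm over the floor), high end open. Point: middle of the floor at its LOWEST setting; x up the slope along the bed, y across, z square out of the slope. The floor is really 0 to 22 mm above this point along z, each differently and not reported.
- bed_blue (a point): bed marked blue: narrow raised cork cradle, 86 mm long, flat floor, blue stop at its low end (face 43 mm from the middle, 11 mm over the floor), high end open. Point: middle of the floor at its LOWEST setting; x up the slope along the bed, y across, z square out of the slope. The floor is really 0 to 22 mm above this point along z, each differently and not reported.
- rack: wooden bead rack, 135 x 270 mm, fixed. Origin under its middle. Deck slopes 25 degrees, rising along rack x (low edge to the robot), 62 mm high at the middle. 3 cradles 80 mm apart, floors 26 to 48 mm clear of the deck, 32 mm wide over 45 degree side lips 4 mm high that fit the bead; free at both sides for fingers. A coloured tile lies below each bed. Cradles are sprung: 5 N/mm, 4 mm travel.
- spool: red spool of copper wire, 52 mm across, 46 mm high, a bystander; origin at the underside
- tool_jar: glass jar of hand tools, 84 mm across, tools up to 200 mm high, a bystander; origin at the underside
- glue: white glue bottle with orange cap, 40 mm across, 110 mm high, a bystander; origin at the underside
- tub: clear open tub of small beads, 110 x 160 mm, 55 mm high, a bystander; origin at the underside
- pliers: red-handled pliers, 160 mm long, lying flat, a bystander; origin at the underside near the joint
- hammer: small hammer, 220 mm long, lying flat, a bystander; origin at the underside
- pot: white ceramic cup, 90 mm across, 80 mm high, a bystander; origin at the underside

How it is judged (in metres and radians):
At the end, for the whole second after the job is handed in: Each bead rests released and still on the cradle of its own colour, its weight on the rack: middle within 10 mm lengthwise and 5 mm sideways of the bed point, its axis 13 to 43 mm above that point and along the bed (slope included) within 0.1 rad (x of bead_amber in the frame of bed_amber between -0.01 and 0.01 m and y of bead_amber in the frame of bed_amber between -0.005 and 0.005 m and z of bead_amber in the frame of bed_amber between 0.013 and 0.043 m and angle between the x axis of bead_amber and the x axis of bed_amber, either way round below 0.1 rad and linear speed of each of bead_amber, bead_green, bead_blue below 0.02 m/s and angular speed of each of bead_amber, bead_green, bead_blue below 0.2 rad/s and contact force between each of bead_amber, bead_green, bead_blue and rack above 0.3 N and x of bead_green in the frame of bed_green between -0.01 and 0.01 m and y of bead_green in the frame of bed_green between -0.005 and 0.005 m and z of bead_green in the frame of bed_green between 0.013 and 0.043 m and angle between the x axis of bead_green and the x axis of bed_green, either way round below 0.1 rad and x of bead_blue in the frame of bed_blue between -0.01 and 0.01 m and y of bead_blue in the frame of bed_blue between -0.005 and 0.005 m and z of bead_blue in the frame of bed_blue between 0.013 and 0.043 m and angle between the x axis of bead_blue and the x axis of bed_blue, either way round below 0.1 rad); the robot touches nothing.
It fails at once if a bead is dropped or thrown: it moves faster than 0.3 m/s with no finger touching it (a fall of about 5 mm) ((contact force between bead_amber and the fingers below 0.05 N and linear speed of bead_amber above 0.3 m/s) or (contact force between bead_green and the fingers below 0.05 N and linear speed of bead_green above 0.3 m/s) or (contact force between bead_blue and the fingers below 0.05 N and linear speed of bead_blue above 0.3 m/s)).
It fails at once if a bead is pressed on the rack with more than 20 N (contact force between any of bead_amber, bead_green, bead_blue and rack above 20 N).
It fails at once if a bystander (spool, tool jar, glue, tub, pliers, hammer or cup) is moved more than 20 mm (distance of any of spool, tool_jar, glue, tub, pliers, hammer, pot from where it was at the start of the episode above 0.02 m).
It also fails if it takes over 72 s, if anything falls off the work surface, if the arm or the gripper's body presses on something with over 40 N, if the wrist force passes 120 N, or if a joint passes its speed limit or range.

## Working session

There is one attempt and no reset: what is moved stays moved. The work goes in short steps, Python scripts to look and compute and a tool call to move; the robot and the scene stay as the last step left them, time stands still between calls to the robot, and variables do not carry over. Pictures are saved under pics/ and viewed, at most 10 in all, crops included, and the job is handed in when it is done.

Besides the shell and the picture viewer there is one more tool, called as name(argument=value, ...), one argument or row to a line, values as JSON. play_rows: Moves the arm, as the interface text tells. Shift numbers are shares of 0.1 m and turn numbers shares of pi rad, none past 1 either way. Its arguments: {"type":"object","properties":{"targets":{"type":"array","items":{"type":"object","properties":{"gripper":{"type":"number"},"x":{"type":"number"},"y":{"type":"number"},"z":{"type":"number"},"spin":{"type":"number"}}}},"force":{"type":"number"}},"required":["targets"]}

```bash
mkdir -p pics; cat > h.py <<'E'
from workcell import *
import numpy as np, cv2
def cam(n):
    p=camera_params(n); R=cv2.Rodrigues(np.array(p['rvec'],float))[0]; t=np.array(p['tvec'],float).ravel()
    return R,t,192/np.tan(np.radians(p['vfov']/2)),p['cx'],p['cy']
def cloud(d,c,fish=False):
    R,t,f,cx,cy=c; v,u=np.mgrid[:d.shape[0],:d.shape[1]].astype(float)
    x=u-cx;y=v-cy
    if fish:
        r=np.hypot(x,y)+1e-9; k=np.tan(np.minimum(r/f,1.5))/r; x=x*k;y=y*k
    else: x=x/f;y=y/f
    P=np.stack([x*d,y*d,d],-1)
    W=(P-t)@R; W[d<=0]=np.nan
    return W
E
python3 - <<'E'
from h import *
s=get_state(); print(s)
ims=[]
for n in ('scene','top'):
    c=cam(n); im,d=grab_frame(n); np.savez('%s0.npz'%n,im=im,d=d,c=np.array(c,dtype=object))
    print(n,c[2:], -c[0].T@c[1])
    cv2.imwrite('pics/%s0.png'%n,cv2.resize(im[...,::-1],(800,600),interpolation=cv2.INTER_CUBIC))
E
```

```text
{'clock': 0.0, 'qpos': array([-7.98586407e+01,  2.79267433e+00,  5.59220293e+00,  9.29321211e+01,
        1.11237117e-04,  8.26791311e+01]), 'joint_vel': array([ 0.05993971, -0.00495689, -0.06836528,  0.05911839, -0.05241768,
       -0.06938504]), 'joint_efforts': array([ 1.98812495e-04, -3.38781023e+01,  3.20015860e+01,  2.01104488e-02,
       -2.00644972e-04, -6.89236998e-06]), 'tcp_pos': array([ 157.42364763, -500.14064329,  198.1243671 ]), 'eef_rot': array([-1.79868503e+02, -1.70060275e-02,  1.74622086e+01]), 'wrist_force': array([ 0.20036153, -0.0731043 , -0.69608593]), 'wrist_torque': array([ 0.02224339, -0.04495984, -0.03354225]), 'finger_force': 0.0, 'gripper_width': 85.30360187340234}
scene (np.float64(394.450837436569), 246.305839626608, 193.57883150817838) [1130.03444744  172.32947914 1038.65178465]
top (np.float64(377.1400335824879), 253.47831901545905, 191.1561101041333) [ 352.2676657    37.40210491 1144.4082896 ]
```

View pics/top0.png

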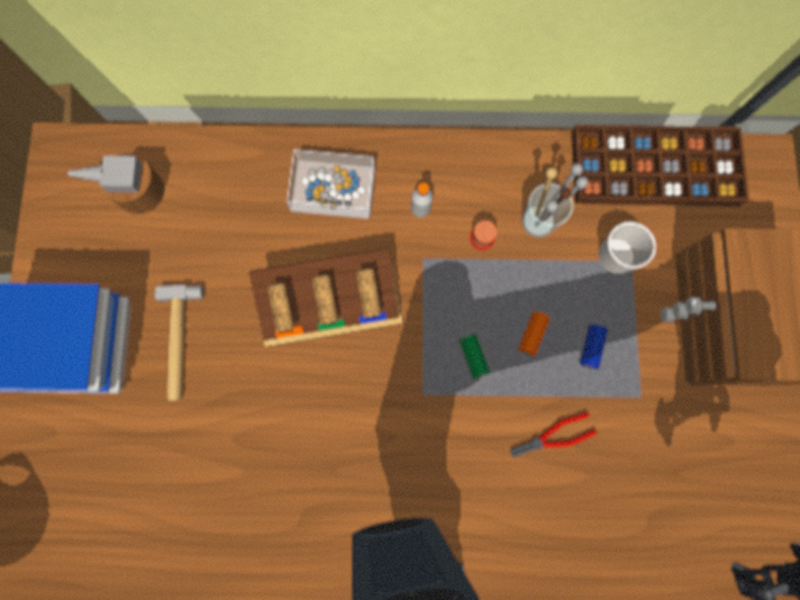

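View pics/scene0.png

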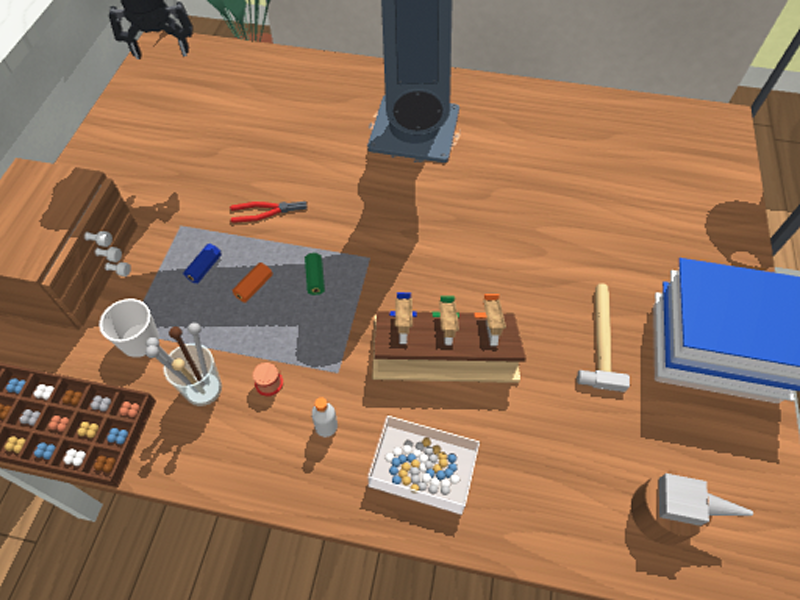

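```bash
cat > m.py <<'E'
from h import *
import workcell; print([k for k in dir(workcell) if not k.startswith('_')])
def hsv(im): return cv2.cvtColor(im,cv2.COLOR_RGB2HSV).astype(int)
rng={'green':(50,85),'amber':(4,14),'blue':(105,125)}
Ws={}
for n in ('scene','top'):
    z=np.load(n+'0.npz',allow_pickle=True); c=tuple(z['c']); W=cloud(z['d'].astype(float),c); Ws[n]=(W,z['im']); H=hsv(z['im'])
    for k,(a,b) in rng.items():
        m=(H[...,0]>=a)&(H[...,0]<=b)&(H[...,1]>(190 if k!='green' else 120))&(H[...,2]>40)&(abs(W[...,0]-330)<90)&(W[...,1]<-20)&(W[...,1]>-400)
        nl,lab,st,ce=cv2.connectedComponentsWithStats(m.astype(np.uint8))
        i=1+np.argmax(st[1:,4]); P=W[lab==i]; P=P[~np.isnan(P).any(1)]
        T=P[P[:,2]>np.percentile(P[:,2],90)-8]
        (cc,wh,an)=cv2.minAreaRect(T[:,:2].astype(np.float32)); bx=cv2.boxPoints((cc,wh,an)); e=[bx[1]-bx[0],bx[2]-bx[1]]; L=max(e,key=np.linalg.norm)
        print(n,k,len(P),'z90 %.1f'%np.percentile(P[:,2],90),'c',np.round(cc,1),'size',np.round(wh,1),'yaw %.1f'%(np.degrees(np.arctan2(L[1],L[0]))%180))
    # rack
    m=(W[...,2]>25)&(W[...,2]<150)&(W[...,0]>270)&(W[...,0]<520)&(W[...,1]>55)&(W[...,1]<400)
    P=W[m]; C=z['im'][m]
    # deck plane RANSAC
    r=np.random.default_rng(0);best=(0,)
    for _ in range(500):
        q=P[r.choice(len(P),3,False)]; nn=np.cross(q[1]-q[0],q[2]-q[0]); l=np.linalg.norm(nn)
        if l<1: continue
        nn/=l; nn*=np.sign(nn[2]); 
        if abs(np.degrees(np.arccos(nn[2]))-25)>6: continue
        s=abs((P-q[0])@nn)<2.5
        if s.sum()>best[0]: best=(s.sum(),s)
    D=P[best[1]]; o=D.mean(0); nn=np.linalg.svd(D-o)[2][2]; nn*=np.sign(nn[2])
    print(n,'deck',len(D),'n',nn.round(3),'tilt %.1f yaw %.1f'%(np.degrees(np.arccos(nn[2])),np.degrees(np.arctan2(-nn[1],-nn[0]))))
    np.savez('rack_%s.npz'%n,P=P,C=C,o=o,n=nn)
    yaw=np.arctan2(-nn[1],-nn[0]); ex=np.array([np.cos(yaw),np.sin(yaw),0]); ey=np.array([-ex[1],ex[0],0])
    h=(P-o)@nn
    cl=P[(h>22)&(h<60)]; cy=cl@ey; print('cradle pts',len(cl)); hist,ed=np.histogram(cy,bins=np.arange(cy.min()-5,cy.max()+6,8)); print(list(zip(ed.round(),hist)))
    print('deck bounds x',np.percentile(D@ex,[1,99]).round(),'y',np.percentile(D@ey,[1,99]).round(), 'all', np.percentile(P@ex,[.5,99.5]).round(),np.percentile(P@ey,[.5,99.5]).round(),'ex',ex.round(3))
E
python3 m.py
```

```text
['MotionError', 'camera_params', 'get_state', 'grab_frame', 'grip_depth', 'job_done']Traceback (most recent call last):
  File "m.py", line 11, in <module>
    i=1+np.argmax(st[1:,4]); P=W[lab==i]; P=P[~np.isnan(P).any(1)]
        ~~~~~~~~~^^^^^^^^^^
    return _wrapfunc(a, 'argmax', axis=axis, out=out, **kwds)
    return bound(*args, **kwds)
ValueError: attempt to get argmax of an empty sequence
```

```bash
python3 - <<'E'
from h import *
import workcell; print(workcell.grip_depth)
for n,px in (('scene',[(315,273),(253,283),(201,262),(448,330)]),('top',[(474,356),(534,333),(594,346),(300,262)])):
    z=np.load(n+'0.npz',allow_pickle=True); c=tuple(z['c']); d=z['d'].astype(float); W=cloud(d,c); H=cv2.cvtColor(z['im'],cv2.COLOR_RGB2HSV)
    for u,v in px:
        i,j=int(v*.64),int(u*.64); print(n,(u,v),d[i,j],W[i,j].round(1),H[i,j])
E
sed -i "s/(H\[...,1\]>(190 if k!='green' else 120))&(H\[...,2\]>40)/(H[...,1]>120)\&(H[...,2]>25)/" m.py; python3 m.py
```

```text
18.700000000000003
scene (315, 273) 1222.5731201171875 [ 477.1 -113.    33.5] [ 71 171  91]
scene (253, 283) 1211.1588134765625 [ 526.4 -226.8   32. ] [ 10 201 164]
scene (201, 262) 1233.1063232421875 [ 500.3 -342.5   37.3] [113 202 120]
scene (448, 330) 1061.590087890625 [598.7 165.6 112.3] [ 17 113 131]
top (474, 356) 1108.1866455078125 [ 467.1 -115.1   38.1] [ 73 228  84]
top (534, 333) 1123.5115966796875 [ 511.  -229.8   31.8] [ 12 238 154]
top (594, 346) 1119.38525390625 [ 488.5 -344.9   32.1] [111 202 110]
top (300, 262) 1181.0240478515625 [ 6.547e+02  2.250e+02 -6.000e-01] [ 12 152 106]
['MotionError', 'camera_params', 'get_state', 'grab_frame', 'grip_depth', 'job_done']Traceback (most recent call last):
  File "m.py", line 11, in <module>
    i=1+np.argmax(st[1:,4]); P=W[lab==i]; P=P[~np.isnan(P).any(1)]
        ~~~~~~~~~^^^^^^^^^^
    return _wrapfunc(a, 'argmax', axis=axis, out=out, **kwds)
    return bound(*args, **kwds)
ValueError: attempt to get argmax of an empty sequence
```

```bash
sed -i "s/abs(W\[...,0\]-330)<90)&(W\[...,1\]<-20)/abs(W[...,0]-500)<90)\&(W[...,1]<-60)/; s/W\[...,0\]>270)&(W\[...,0\]<520)&(W\[...,1\]>55)&(W\[...,1\]<400/W[...,0]>470)\&(W[...,0]<700)\&(W[...,1]>-10)\&(W[...,1]<360/; s/2\]>25)&(W\[...,2\]<150/2]>20)\&(W[...,2]<160/" m.py; python3 m.py
```

```text
['MotionError', 'camera_params', 'get_state', 'grab_frame', 'grip_depth', 'job_done']
scene green 244 z90 35.0 c [ 469.6 -116.2] size [80.3 30.8] yaw 21.2
scene amber 307 z90 34.2 c [ 515.8 -230.7] size [31.3 80.2] yaw 156.2
scene blue 288 z90 34.6 c [ 491.3 -345.2] size [30.4 80.3] yaw 162.7
scene deck 2028 n [-0.411 -0.076  0.908] tilt 24.7 yaw 10.5
cradle pts 799
[(np.float64(-41.0), np.int64(27)), (np.float64(-33.0), np.int64(66)), (np.float64(-25.0), np.int64(79)), (np.float64(-17.0), np.int64(77)), (np.float64(-9.0), np.int64(18)), (np.float64(-1.0), np.int64(0)), (np.float64(7.0), np.int64(0)), (np.float64(15.0), np.int64(0)), (np.float64(23.0), np.int64(0)), (np.float64(31.0), np.int64(0)), (np.float64(39.0), np.int64(27)), (np.float64(47.0), np.int64(72)), (np.float64(55.0), np.int64(78)), (np.float64(63.0), np.int64(73)), (np.float64(71.0), np.int64(15)), (np.float64(79.0), np.int64(0)), (np.float64(87.0), np.int64(0)), (np.float64(95.0), np.int64(0)), (np.float64(103.0), np.int64(0)), (np.float64(111.0), np.int64(0)), (np.float64(119.0), np.int64(31)), (np.float64(127.0), 
[... 695 characters left out ...]
p.float64(12.0), np.int64(0)), (np.float64(20.0), np.int64(0)), (np.float64(28.0), np.int64(0)), (np.float64(36.0), np.int64(39)), (np.float64(44.0), np.int64(92)), (np.float64(52.0), np.int64(96)), (np.float64(60.0), np.int64(96)), (np.float64(68.0), np.int64(30)), (np.float64(76.0), np.int64(0)), (np.float64(84.0), np.int64(0)), (np.float64(92.0), np.int64(0)), (np.float64(100.0), np.int64(0)), (np.float64(108.0), np.int64(0)), (np.float64(116.0), np.int64(42)), (np.float64(124.0), np.int64(91)), (np.float64(132.0), np.int64(97)), (np.float64(140.0), np.int64(102)), (np.float64(148.0), np.int64(24))]
deck bounds x [533. 655.] y [-74. 183.] all [530. 657.] [-74. 185.] ex [0.982 0.186 0.   ]
```

play_rows(
  targets=[
    {"gripper":1,"x":0.12,"y":-0.02,"z":0,"spin":-0.045},
    {"gripper":1,"x":0.25,"y":-0.03,"z":0,"spin":-0.09},
    {"gripper":1,"x":0.36,"y":-0.05,"z":0,"spin":-0.135},
    {"gripper":1,"x":0.48,"y":-0.06,"z":0,"spin":-0.18},
    {"gripper":1,"x":0.6,"y":-0.08,"z":0,"spin":-0.225},
    {"gripper":1,"x":0.72,"y":-0.1,"z":0,"spin":-0.27},
    {"gripper":1,"x":0.85,"y":-0.11,"z":0,"spin":-0.315},
    {"gripper":1,"x":1,"y":-0.13,"z":0,"spin":-0.36},
    {"gripper":1,"x":1,"y":-0.13,"z":0,"spin":-0.4},
  ],
)

```text
clock: 1.0
tcp_pos: [250.3, -457.2, 198.6]
eef_rot: [180.0, -0.1, 89.9]
wrist_force: [-0.0, 1.0, -0.3]
gripper_width: 85.1
finger_force: 0.0
```

play_rows(
  targets=[
    {"gripper":1,"x":0.06,"y":0.12,"z":0,"spin":-0.045},
    {"gripper":1,"x":0.12,"y":0.25,"z":0,"spin":-0.09},
    {"gripper":1,"x":0.17,"y":0.36,"z":0,"spin":-0.135},
    {"gripper":1,"x":0.23,"y":0.48,"z":0,"spin":-0.18},
    {"gripper":1,"x":0.29,"y":0.6,"z":0,"spin":-0.225},
    {"gripper":1,"x":0.35,"y":0.72,"z":0,"spin":-0.27},
    {"gripper":1,"x":0.41,"y":0.85,"z":0,"spin":-0.315},
    {"gripper":1,"x":0.48,"y":1,"z":0,"spin":-0.36},
    {"gripper":1,"x":0.48,"y":1,"z":0,"spin":-0.406},
  ],
)

```text
clock: 1.9
tcp_pos: [350.8, -410.1, 198.5]
eef_rot: [179.9, -0.0, 163.0]
wrist_force: [0.2, 0.3, -0.3]
gripper_width: 85.3
finger_force: 0.0
```

play_rows(
  targets=[
    {"gripper":1,"x":-0.3,"y":0.3,"z":0.1,"spin":0},
    {"gripper":1,"x":-0.65,"y":0.65,"z":0.2,"spin":0},
    {"gripper":1,"x":-1,"y":1,"z":0.3,"spin":0},
    {"gripper":1,"x":-1,"y":1,"z":0.3,"spin":0},
  ],
)

```text
clock: 2.3
tcp_pos: [478.1, -341.5, 166.0]
eef_rot: [179.8, -0.2, 162.9]
wrist_force: [-0.9, -0.5, 0.3]
gripper_width: 85.2
finger_force: 0.0
```

```bash
cat > rk.py <<'E'
from h import *
ex2=np.array([np.cos(np.radians(10.6)),np.sin(np.radians(10.6)),0]); ey=np.array([-ex2[1],ex2[0],0])
c,s=np.cos(np.radians(25)),np.sin(np.radians(25)); ex=ex2*c+np.array([0,0,s]); ez=-ex2*s+np.array([0,0,c])
B=np.stack([ex,ey,ez])
if __name__=='__main__':
  for n in ('scene','top'):
    z=np.load('rack_%s.npz'%n); P=z['P']; h=P@ez; q=P@B.T
    deck=np.median(q[abs(h-z['o']@ez)<3][:,2]); dk=q[abs(q[:,2]-deck)<3]
    print(n,'deck z',deck.round(1),'x',np.percentile(dk[:,0],[.5,99.5]).round(1),'y',np.percentile(dk[:,1],[.5,99.5]).round(1))
    for y0 in (-26,55,135):
        k=q[(abs(q[:,1]-y0)<22)&(q[:,2]-deck>15)]; fl=k[abs(k[:,1]-np.median(k[:,1]))<6]
        xm=np.percentile(k[:,0],[2,98]); fm=fl[(fl[:,0]>xm[0]+20)&(fl[:,0]<xm[1]-10)]
        print('  y',np.percentile(k[:,1],[2,98]).round(1),'mid %.1f'%(np.percentile(k[:,1],[2,98]).mean()),'x',xm.round(1),'floor over deck %.1f sd %.1f'%(np.median(fm[:,2])-deck,fm[:,2].std()), 'floor z', np.median(fm[:,2]).round(1))
E
python3 rk.py; python3 -c "
from h import *
s=get_state(); print(s['clock'],s['tcp_pos'],s['eef_rot'],s['qpos'])"
```

```text
scene deck z -196.0 x [500.  636.6] y [-71.9 187.2]
  y [-36.7  -8.7] mid -22.7 x [519.8 610.8] floor over deck 44.1 sd 7.9 floor z -151.8
  y [43.5 71.7] mid 57.6 x [519. 610.] floor over deck 38.0 sd 1.1 floor z -158.0
  y [123.3 151.2] mid 137.3 x [520.5 611.2] floor over deck 44.1 sd 9.5 floor z -151.8
top deck z -194.2 x [497.2 631.9] y [-73.  185.9]
  y [-37.4  -8.8] mid -23.1 x [518.4 606.6] floor over deck 44.1 sd 1.9 floor z -150.1
  y [42.4 71. ] mid 56.7 x [517.9 606.9] floor over deck 37.9 sd 1.9 floor z -156.3
  y [122.5 150.9] mid 136.7 x [519.  606.8] floor over deck 44.5 sd 1.8 floor z -149.7
2.3 [ 478.14883095 -341.5413766   165.97522848] [ 1.79756251e+02 -1.61054774e-01  1.62927510e+02] [-42.16633041  12.16330329  12.24137105  90.32729538   0.15243875
 -25.09382899]
```

play_rows(
  targets=[
    {"gripper":1,"x":0,"y":0,"z":0.4,"spin":0},
    {"gripper":1,"x":0,"y":0,"z":0.8,"spin":0},
    {"gripper":1,"x":0,"y":0,"z":1,"spin":0},
    {"gripper":1,"x":0,"y":0,"z":1,"spin":0},
    {"gripper":1,"x":0,"y":0,"z":1,"spin":0},
  ],
)

```text
clock: 2.8
tcp_pos: [474.3, -345.9, 69.2]
eef_rot: [180.0, -0.1, 162.5]
wrist_force: [0.2, 0.3, 1.7]
gripper_width: 85.4
finger_force: 0.0
```

```bash
cat > w.py <<'E'
from h import *
import sys
rng={'green':(50,85),'amber':(4,14),'blue':(105,125)}
k=sys.argv[1]; a,b=rng[k]
s=get_state(); c=cam('wrist'); im,d=grab_frame('wrist'); print(s['clock'],s['tcp_pos'].round(1),s['eef_rot'].round(2))
W=cloud(d.astype(float),c,True); H=cv2.cvtColor(im,cv2.COLOR_RGB2HSV).astype(int)
cv2.imwrite('pics/w_%s.png'%k,im[...,::-1])
tp=s['tcp_pos']
m=(H[...,0]>=a)&(H[...,0]<=b)&(H[...,1]>120)&(H[...,2]>25)&(np.hypot(W[...,0]-tp[0],W[...,1]-tp[1])<90)&(W[...,2]<60)
n,lab,st,ce=cv2.connectedComponentsWithStats(m.astype(np.uint8)); i=1+np.argmax(st[1:,4]); P=W[lab==i]
for lo in (27,8):
    T=P[P[:,2]>lo]; (cc,wh,an)=cv2.minAreaRect(T[:,:2].astype(np.float32)); bx=cv2.boxPoints((cc,wh,an)); L=max([bx[1]-bx[0],bx[2]-bx[1]],key=np.linalg.norm)
    print(k,len(T),'z',np.percentile(T[:,2],[10,50,90]).round(1),'c',np.round(cc,1),np.round(wh,1),'yaw %.1f'%(np.degrees(np.arctan2(L[1],L[0]))%180))
E
python3 w.py blue
```

```text
2.8 [ 474.3 -345.9   69.2] [ 1.7998e+02 -6.0000e-02  1.6252e+02]
blue 3727 z [28.6 34.  35.3] c [ 490.4 -350.4] [32.1 81.3] yaw 164.9
blue 4245 z [26.6 33.5 35.3] c [ 490.5 -350.2] [33.7 81.6] yaw 164.3
```

play_rows(
  force=20,
  targets=[
    {"gripper":1,"x":-0.05,"y":0.027,"z":0.3,"spin":-0.0055},
    {"gripper":1,"x":-0.05,"y":0.027,"z":0.55,"spin":-0.0055},
    {"gripper":1,"x":-0.05,"y":0.027,"z":0.67,"spin":-0.0055},
    {"gripper":1,"x":-0.05,"y":0.027,"z":0.67,"spin":-0.0055},
    {"gripper":-1,"x":-0.05,"y":0.027,"z":0.67,"spin":-0.0055},
    {"gripper":-1,"x":-0.05,"y":0.027,"z":0.67,"spin":-0.0055},
    {"gripper":-1,"x":-0.05,"y":0.027,"z":0.67,"spin":-0.0055},
    {"gripper":-1,"x":-0.05,"y":0.027,"z":0.67,"spin":-0.0055},
    {"gripper":-1,"x":-0.05,"y":0.027,"z":0.67,"spin":-0.0055},
    {"gripper":-1,"x":-0.05,"y":0.027,"z":0.67,"spin":-0.0055},
  ],
)

```text
clock: 3.85
tcp_pos: [480.5, -344.9, 2.5]
eef_rot: [-180.0, 0.0, 163.5]
wrist_force: [0.4, 0.3, 0.7]
gripper_width: -0.0
finger_force: 0.0
```

```bash
python3 - <<'E'
from h import *
s=get_state();print(s['gripper_width'],s['finger_force'])
a,_=grab_frame('wrist'); b,_=grab_frame('scene')
cv2.imwrite('pics/miss.png',np.hstack([cv2.resize(a,(400,300)),cv2.resize(b[130:250,60:220],(400,300))])[...,::-1])
E
```

```text
-0.01803321036794169 0.0
```

View pics/miss.png

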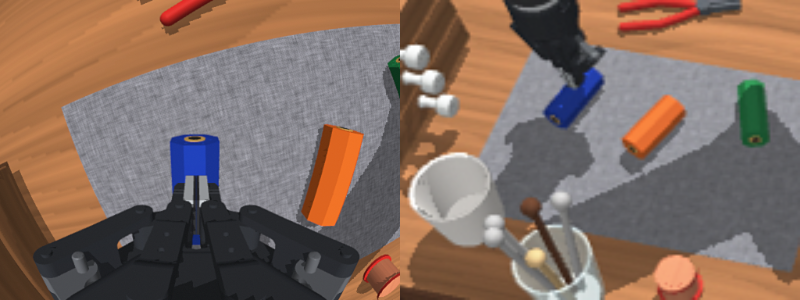

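```bash
cat > loc.py <<'E'
from h import *
import sys
rng={'green':(50,85),'amber':(4,14),'blue':(105,125)}
def find(k,n,box,zlo=-5):
    c=cam(n); im,d=grab_frame(n); W=cloud(d.astype(float),c,n=='wrist'); H=cv2.cvtColor(im,cv2.COLOR_RGB2HSV).astype(int); a,b=rng[k]
    m=(H[...,0]>=a)&(H[...,0]<=b)&(H[...,1]>120)&(H[...,2]>25)&(W[...,0]>box[0])&(W[...,0]<box[1])&(W[...,1]>box[2])&(W[...,1]<box[3])&(W[...,2]>zlo)
    nl,lab,st,ce=cv2.connectedComponentsWithStats(m.astype(np.uint8)); i=1+np.argmax(st[1:,4]); P=W[m]
    cc,wh,an=cv2.minAreaRect(P[:,:2].astype(np.float32)); bx=cv2.boxPoints((cc,wh,an)); L=max([bx[1]-bx[0],bx[2]-bx[1]],key=np.linalg.norm)
    print(n,k,len(P),'z',np.percentile(P[:,2],[5,50,95]).round(1),'c',np.round(cc,1),np.round(wh,1),'yaw %.1f'%(np.degrees(np.arctan2(L[1],L[0]))%180))
    return P
if __name__=='__main__':
    s=get_state(); print(s['tcp_pos'].round(1))
    for n in ('scene','top','wrist'): find(sys.argv[1],n,[400,590,-420,-270])
E
python3 loc.py blue
```

```text
[ 480.4 -344.8    2.3]
scene blue 246 z [11.5 28.1 35.8] c [ 498.2 -340.3] [45.2 82.7] yaw 139.3
top blue 139 z [22.  31.8 90. ] c [ 489.3 -333. ] [48.8 81. ] yaw 173.3
wrist blue 3448 z [17.5 32.2 35.5] c [ 489.5 -351.2] [37.7 81.8] yaw 159.2
```

```bash
python3 - <<'E'
from h import *
c=cam('wrist'); a,d=grab_frame('wrist'); W=cloud(d.astype(float),c,True)
print('cam',(-c[0].T@c[1]).round(1))
np.set_printoptions(suppress=True)
for u,v in [(183,190),(197,190),(212,190),(197,240),(190,210),(205,210),(195,160),(195,140),(175,200),(218,200)]:
    i,j=int(v*1.28),int(u*1.28); print((u,v),d[i,j].round(1),W[i,j].round(1),a[i,j])
cv2.imwrite('pics/miss2.png',cv2.resize(a[150:370,150:360],(764,800) if 0 else (572,600),interpolation=cv2.INTER_CUBIC)[...,::-1])
E
```

```text
cam [ 415.6 -327.4  177.7]
(183, 190) 137.7 [ 472.4 -352.4   51.9] [50 53 58]
(197, 190) 127.6 [ 470.4 -343.1   61.1] [33 33 34]
(212, 190) 137.6 [ 477.3 -335.8   52. ] [53 56 60]
(197, 240) 168.1 [ 524.4 -358.8   34.8] [ 21  41 117]
(190, 210) 105.3 [ 468.5 -346.    84. ] [38 40 44]
(205, 210) 105.8 [ 470.7 -339.4   83.6] [38 39 43]
(195, 160) 150.8 [ 461.4 -341.9   34.5] [ 34  67 190]
(195, 140) 157.4 [ 451.2 -338.9   24.8] [145 112  56]
(175, 200) 124.8 [ 471.2 -355.8   65.2] [39 41 44]
(218, 200) 125.2 [ 478.  -333.2   64.9] [38 39 42]
```

View pics/miss2.png

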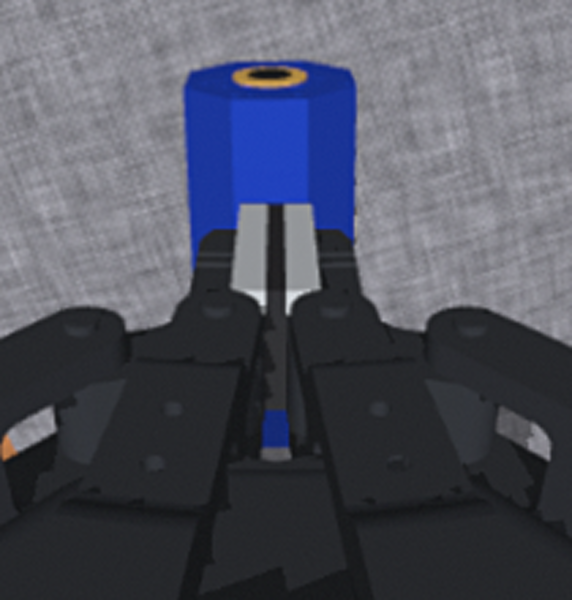

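```bash
python3 - <<'E'
from h import *
np.set_printoptions(suppress=True)
s=get_state(); print(s['gripper_width'],s['finger_force'],s['wrist_force'],s['tcp_pos'])
c=cam('wrist'); a,d=grab_frame('wrist'); W=cloud(d.astype(float),c,True)
for col in (241,260):
  for r in range(212,262,4): print(col,r,W[r,col].round(1),a[r,col])
E
```

```text
0.1498808881889201 0.0 [-0.75371168 -1.32000445 -0.92658244] [ 480.40798097 -344.80314313    2.23473785]
241 212 [ 464.1 -347.    35.3] [ 31  64 188]
241 216 [ 466.3 -347.7   34.9] [ 30  64 188]
241 220 [ 468.5 -348.3   35. ] [ 32  65 188]
241 224 [ 470.7 -349.    34.8] [ 67  82 155]
241 228 [ 469.5 -348.3   43.2] [148 150 154]
241 232 [ 469.  -348.    49.3] [147 150 154]
241 236 [ 469.4 -348.    52.9] [148 151 154]
241 240 [ 469.4 -347.9   57.3] [148 150 154]
241 244 [ 469.7 -347.8   60.9] [147 149 153]
241 248 [ 470.1 -347.9   64. ] [147 150 153]
241 252 [ 469.6 -347.6   68.6] [146 149 152]
241 256 [ 469.1 -347.3   73.2] [178 181 184]
241 260 [ 468.7 -347.    77.3] [33 35 38]
260 212 [ 467.  -337.7   35. ] [ 34  66 190]
260 216 [ 469.3 -338.3   34.4] [ 32  65 190]
260 220 [ 471.  -338.8   35.7] [ 35  66 190]
260 224 [ 473.4 -339.5   34.8] [ 67  83 157]
260 228 [ 471.6 -339.3   44.3] [148 150 154]
260 232 [ 471.4 -339.4   49.6] [147 150 154]
260 236 [ 471.5 -339.5   53.8] [147 150 153]
260 240 [ 471.9 -339.8   57.1] [147 150 153]
260 244 [ 471.8 -339.8   61.4] [148 150 154]
260 248 [ 472.  -340.    64.6] [148 151 154]
260 252 [ 471.5 -340.    69.2] [147 150 154]
260 256 [ 471.6 -340.1   72.5] [177 180 184]
260 260 [ 470.1 -339.9   78.5] [32 34 37]
```

```bash
python3 - <<'E'
from h import *
np.set_printoptions(suppress=True)
z=np.load('scene0.npz',allow_pickle=True); W=cloud(z['d'].astype(float),tuple(z['c'])); q=W[(abs(W[...,0]-157)<120)&(abs(W[...,1]+500)<120)&(W[...,2]>60)]
print(np.percentile(q[:,2],[0,1,5,20,50,90]).round(1))
t=q[q[:,2]<np.percentile(q[:,2],4)]; print(t.round(1)[:12])
# now
c=cam('scene'); im,d=grab_frame('scene'); W=cloud(d.astype(float),c); H=im.astype(int)
m=(abs(W[...,0]-480)<60)&(abs(W[...,1]+345)<60)&(W[...,2]>5)&(H.max(-1)-H.min(-1)<40); q=W[m]; print(len(q),np.percentile(q[:,2],[0,2,10,50]).round(1)); print(q[np.argsort(q[:,2])[:15]].round(1))
E
```

```text
[241.7 249.4 262.7 297.3 326.7 367.4]
[[ 137.2 -447.6  257.8]
 [ 144.9 -443.9  260.2]
 [ 159.6 -544.5  252.5]
 [ 150.5 -448.5  259.9]
 [ 172.3 -540.1  258.4]
 [ 169.7 -538.5  256.9]
 [ 152.4 -455.3  256.7]
 [ 155.4 -449.9  259.6]
 [ 151.  -449.3  256.5]
 [ 147.1 -448.3  253.9]
 [ 147.4 -444.5  254.7]
 [ 178.2 -547.8  257.9]]
5316 [  5.   88.6 187.  411.4]
[[ 438.2 -316.3    5. ]
 [ 437.6 -292.4    5.3]
 [ 486.1 -387.4    5.4]
 [ 466.  -309.7    5.5]
 [ 539.3 -319.7    5.7]
 [ 485.7 -384.1    5.8]
 [ 510.3 -310.4    5.8]
 [ 494.6 -329.6    6. ]
 [ 504.7 -298.8    6.9]
 [ 476.6 -394.2    7. ]
 [ 523.3 -368.8    7.1]
 [ 528.9 -356.4    7.6]
 [ 526.1 -340.6    8.4]
 [ 505.5 -335.     8.6]
 [ 527.5 -363.2    9.2]]
```

play_rows(
  force=20,
  targets=[
    {"gripper":1,"x":0,"y":0,"z":0,"spin":0},
    {"gripper":1,"x":0,"y":0,"z":0,"spin":0},
    {"gripper":1,"x":0,"y":0,"z":0,"spin":0},
    {"gripper":1,"x":0,"y":0,"z":0,"spin":0},
    {"gripper":1,"x":0,"y":0,"z":0,"spin":0},
    {"gripper":1,"x":0,"y":0,"z":0.1,"spin":0},
    {"gripper":1,"x":0,"y":0,"z":0.2,"spin":0},
    {"gripper":1,"x":0,"y":0,"z":0.28,"spin":0},
    {"gripper":1,"x":0,"y":0,"z":0.33,"spin":0},
    {"gripper":1,"x":0,"y":0,"z":0.33,"spin":0},
  ],
)

```text
clock: 5.25
tcp_pos: [479.3, -343.9, -32.5]
eef_rot: [179.9, -0.2, 163.5]
wrist_force: [-0.5, -0.2, -0.1]
gripper_width: 85.6
finger_force: 0.0
```

play_rows(
  targets=[
    {"gripper":-1,"x":0,"y":0,"z":0,"spin":0},
    {"gripper":-1,"x":0,"y":0,"z":0,"spin":0},
    {"gripper":-1,"x":0,"y":0,"z":0,"spin":0},
    {"gripper":-1,"x":0,"y":0,"z":0,"spin":0},
  ],
)

```text
clock: 5.65
tcp_pos: [480.9, -345.4, -29.9]
eef_rot: [-180.0, 0.1, 163.5]
wrist_force: [0.2, 0.1, -0.7]
gripper_width: 33.4
finger_force: 22.4
```

play_rows(
  targets=[
    {"gripper":-1,"x":0,"y":0,"z":-0.15,"spin":0},
    {"gripper":-1,"x":0,"y":0,"z":-0.4,"spin":-0.04},
    {"gripper":-1,"x":0,"y":0,"z":-0.7,"spin":-0.08},
    {"gripper":-1,"x":0,"y":0,"z":-0.9,"spin":-0.12},
    {"gripper":-1,"x":0,"y":0,"z":-1,"spin":-0.15},
    {"gripper":-1,"x":0,"y":0,"z":-1,"spin":-0.15},
  ],
)

```text
clock: 6.25
tcp_pos: [482.0, -346.2, 72.9]
eef_rot: [-179.7, 0.2, -169.5]
wrist_force: [-0.2, -0.4, -1.3]
gripper_width: 33.6
finger_force: 22.4
```

play_rows(
  targets=[
    {"gripper":-1,"x":-0.1,"y":0.3,"z":-0.1,"spin":0},
    {"gripper":-1,"x":-0.23,"y":0.65,"z":-0.2,"spin":0},
    {"gripper":-1,"x":-0.35,"y":1,"z":-0.3,"spin":0},
  ],
)

```text
clock: 6.55
tcp_pos: [495.9, -238.9, 98.7]
eef_rot: [179.9, -0.1, -169.7]
wrist_force: [1.1, 0.4, -1.0]
gripper_width: 33.4
finger_force: 22.4
```

play_rows(
  targets=[
    {"gripper":-1,"x":-0.13,"y":0.35,"z":-0.04,"spin":0},
    {"gripper":-1,"x":-0.26,"y":0.7,"z":-0.1,"spin":0},
    {"gripper":-1,"x":-0.4,"y":1,"z":-0.14,"spin":0},
  ],
)

```text
clock: 6.85
tcp_pos: [517.0, -132.5, 113.1]
eef_rot: [179.9, -0.1, -169.6]
wrist_force: [0.4, -0.2, -0.7]
gripper_width: 33.8
finger_force: 22.4
```

play_rows(
  targets=[
    {"gripper":-1,"x":-0.13,"y":0.35,"z":0,"spin":0},
    {"gripper":-1,"x":-0.26,"y":0.7,"z":0,"spin":0},
    {"gripper":-1,"x":-0.4,"y":1,"z":0,"spin":0},
  ],
)

```text
clock: 7.15
tcp_pos: [537.8, -26.9, 112.6]
eef_rot: [179.9, -0.1, -169.6]
wrist_force: [0.8, 0.0, -1.3]
gripper_width: 33.2
finger_force: 22.4
```

play_rows(
  targets=[
    {"gripper":-1,"x":-0.13,"y":0.35,"z":0,"spin":0},
    {"gripper":-1,"x":-0.26,"y":0.7,"z":0,"spin":0},
    {"gripper":-1,"x":-0.38,"y":1,"z":0,"spin":0},
    {"gripper":-1,"x":-0.38,"y":1,"z":0,"spin":0},
    {"gripper":-1,"x":-0.38,"y":1,"z":0,"spin":0},
    {"gripper":-1,"x":-0.38,"y":1,"z":0,"spin":0},
  ],
)

```text
clock: 7.75
tcp_pos: [557.2, 75.6, 112.8]
eef_rot: [-180.0, -0.1, -169.6]
wrist_force: [-0.5, -0.3, -1.2]
gripper_width: 33.8
finger_force: 22.4
```

```bash
cat > chk.py <<'E'
from h import *; from rk import B
import sys
np.set_printoptions(suppress=True)
rng={'green':(50,85),'amber':(4,14),'blue':(105,125)}
Y0={'blue':-23,'green':57,'amber':137}
k=sys.argv[1]; zmin=float(sys.argv[2]) if len(sys.argv)>2 else 12
s=get_state(); print(s['clock'],s['tcp_pos'].round(1),s['eef_rot'].round(1),s['wrist_force'].round(1),s['gripper_width'].round(1))
for n in ('scene','top','wrist'):
    c=cam(n); im,d=grab_frame(n); W=cloud(d.astype(float),c,n=='wrist'); H=cv2.cvtColor(im,cv2.COLOR_RGB2HSV).astype(int); a,b=rng[k]
    q=W@B.T; m=(H[...,0]>=a)&(H[...,0]<=b)&(H[...,1]>120)&(H[...,2]>25)&(q[...,0]>490)&(q[...,0]<640)&(abs(q[...,1]-Y0[k])<35)&(q[...,2]+151>zmin)
    P=q[m]; w=W[m]
    if len(P)<30: print(n,'few',len(P)); continue
    top=w[abs(P[:,1]-np.median(P[:,1]))<5]
    A=np.c_[top[:,:2]@[.983,.184],np.ones(len(top))]; f=np.linalg.lstsq(A,top[:,2],rcond=None)[0]
    print(n,len(P),'rack x',np.percentile(P[:,0],[1,99]).round(1),'y',np.percentile(P[:,1],[1,50,99]).round(1),'wz',np.percentile(w[:,2],[2,50,98]).round(1),'horiz x',np.percentile(A[:,0],[1,99]).round(1),'tilt %.1f'%np.degrees(np.arctan(f[0])),'zrack',np.percentile(P[:,2],[50,95]).round(1))
E
python3 chk.py blue
```

```text
Traceback (most recent call last):
  File "chk.py", line 7, in <module>
    s=get_state(); print(s['clock'],s['tcp_pos'].round(1),s['eef_rot'].round(1),s['wrist_force'].round(1),s['gripper_width'].round(1))
                                                                                                          ^^^^^^^^^^^^^^^^^^^^^^^^
AttributeError: 'float' object has no attribute 'round'
```

```bash
sed -i "s/,s\['gripper_width'\].round(1)//" chk.py; python3 chk.py blue
```

```text
7.75 [557.2  75.6 112.8] [-180.    -0.1 -169.6] [-0.5 -0.3 -1.2]
scene 327 rack x [567.6 630. ] y [-42.8 -27.  -10.9] wz [149.3 173.4 194.4] horiz x [544.6 613.7] tilt -4.9 zrack [-89.1 -71.5]
top few 0
wrist 9231 rack x [523.2 607.3] y [-47.2 -30.6 -14.1] wz [151.  176.2 178.9] horiz x [531.3 587.4] tilt 9.0 zrack [-76.2 -65.1]
```

play_rows(
  targets=[
    {"gripper":-1,"x":0.01,"y":0.041,"z":0.08,"spin":0},
    {"gripper":-1,"x":0.01,"y":0.041,"z":0.14,"spin":0},
    {"gripper":-1,"x":0.01,"y":0.041,"z":0.17,"spin":0},
    {"gripper":-1,"x":0.01,"y":0.041,"z":0.18,"spin":0},
    {"gripper":-1,"x":0.01,"y":0.041,"z":0.18,"spin":0},
    {"gripper":-1,"x":0.01,"y":0.041,"z":0.18,"spin":0},
  ],
)

```text
clock: 8.5
tcp_pos: [556.2, 80.2, 95.5]
eef_rot: [-180.0, 0.0, -169.5]
wrist_force: [-0.8, -0.9, -0.8]
gripper_width: 33.6
finger_force: 22.4
```

play_rows(
  targets=[
    {"gripper":-1,"x":0,"y":0,"z":0.01,"spin":0},
    {"gripper":-1,"x":0,"y":0,"z":0.02,"spin":0},
    {"gripper":-1,"x":0,"y":0,"z":0.02,"spin":0},
  ],
)

```text
clock: 8.8
tcp_pos: [556.0, 80.2, 93.2]
eef_rot: [180.0, -0.0, -169.5]
wrist_force: [-0.1, 0.4, -1.8]
gripper_width: 33.5
finger_force: 22.4
```

play_rows(
  targets=[
    {"gripper":-1,"x":0,"y":0,"z":0.01,"spin":0},
    {"gripper":-1,"x":0,"y":0,"z":0.02,"spin":0},
    {"gripper":-1,"x":0,"y":0,"z":0.02,"spin":0},
  ],
)

```text
clock: 9.1
tcp_pos: [555.9, 80.2, 91.1]
eef_rot: [180.0, -0.0, -169.5]
wrist_force: [-0.3, -0.6, -1.5]
gripper_width: 33.4
finger_force: 22.4
```

play_rows(
  targets=[
    {"gripper":-1,"x":0,"y":0,"z":0.01,"spin":0},
    {"gripper":-1,"x":0,"y":0,"z":0.015,"spin":0},
    {"gripper":-1,"x":0,"y":0,"z":0.015,"spin":0},
  ],
)

```text
clock: 9.4
tcp_pos: [555.9, 80.2, 89.7]
eef_rot: [180.0, -0.0, -169.5]
wrist_force: [0.8, 0.3, -2.4]
gripper_width: 33.7
finger_force: 22.4
```

play_rows(
  targets=[
    {"gripper":-1,"x":0,"y":0,"z":0.01,"spin":0},
    {"gripper":-1,"x":0,"y":0,"z":0.01,"spin":0},
  ],
)

```text
clock: 9.6
tcp_pos: [555.9, 80.2, 88.7]
eef_rot: [180.0, -0.0, -169.5]
wrist_force: [-0.7, 0.0, -0.9]
gripper_width: 33.4
finger_force: 22.4
```

play_rows(
  targets=[
    {"gripper":-1,"x":0,"y":0,"z":0.01,"spin":0},
    {"gripper":-1,"x":0,"y":0,"z":0.01,"spin":0},
  ],
)

```text
clock: 9.8
tcp_pos: [556.2, 80.2, 88.0]
eef_rot: [-180.0, 0.0, -169.5]
wrist_force: [-0.6, 0.7, 0.1]
gripper_width: 33.6
finger_force: 22.5
```

play_rows(
  targets=[
    {"gripper":-1,"x":0,"y":0,"z":0.01,"spin":0},
    {"gripper":-1,"x":0,"y":0,"z":0.01,"spin":0},
  ],
)

```text
clock: 10.0
tcp_pos: [556.3, 80.2, 87.4]
eef_rot: [-180.0, 0.1, -169.5]
wrist_force: [-0.6, -0.1, 0.5]
gripper_width: 33.7
finger_force: 22.7
```

play_rows(
  targets=[
    {"gripper":-1,"x":0,"y":0,"z":0.005,"spin":0},
    {"gripper":-1,"x":0,"y":0,"z":0.01,"spin":0},
  ],
)

```text
clock: 10.2
tcp_pos: [556.5, 80.3, 86.6]
eef_rot: [-180.0, 0.1, -169.5]
wrist_force: [-1.1, 1.1, 3.2]
gripper_width: 33.1
finger_force: 23.0
```

play_rows(
  targets=[
    {"gripper":-1,"x":0,"y":0,"z":0.005,"spin":0},
    {"gripper":-1,"x":0,"y":0,"z":0.01,"spin":0},
  ],
)

```text
clock: 10.4
tcp_pos: [556.3, 80.3, 85.5]
eef_rot: [-180.0, 0.1, -169.5]
wrist_force: [-1.8, 0.8, 4.7]
gripper_width: 33.6
finger_force: 23.1
```

play_rows(
  targets=[
    {"gripper":-1,"x":0,"y":0,"z":0.005,"spin":0},
    {"gripper":-1,"x":0,"y":0,"z":0.01,"spin":0},
  ],
)

```text
clock: 10.6
tcp_pos: [555.8, 80.2, 83.9]
eef_rot: [-180.0, -0.0, -169.5]
wrist_force: [-1.7, -0.6, 4.9]
gripper_width: 33.4
finger_force: 23.2
```

play_rows(
  targets=[
    {"gripper":-1,"x":0,"y":0,"z":0.01,"spin":0},
    {"gripper":-1,"x":0,"y":0,"z":0.02,"spin":0},
  ],
)

```text
clock: 10.8
tcp_pos: [555.3, 80.1, 81.5]
eef_rot: [-180.0, -0.1, -169.5]
wrist_force: [-4.2, 0.3, 3.7]
gripper_width: 33.2
finger_force: 23.3
```

play_rows(
  targets=[
    {"gripper":-1,"x":0,"y":0,"z":0.01,"spin":0},
    {"gripper":-1,"x":0,"y":0,"z":0.02,"spin":0},
  ],
)

```text
clock: 11.0
tcp_pos: [555.0, 80.1, 79.3]
eef_rot: [180.0, -0.1, -169.5]
wrist_force: [-5.3, 0.3, 4.2]
gripper_width: 34.0
finger_force: 23.4
```

```bash
python3 - <<'E'
from h import *
b,_=grab_frame('scene')
cv2.imwrite('pics/tilt.png',cv2.resize(b[150:260,200:360],(800,550),interpolation=cv2.INTER_CUBIC)[...,::-1])
E
```

```text
(no output)
```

View pics/tilt.png

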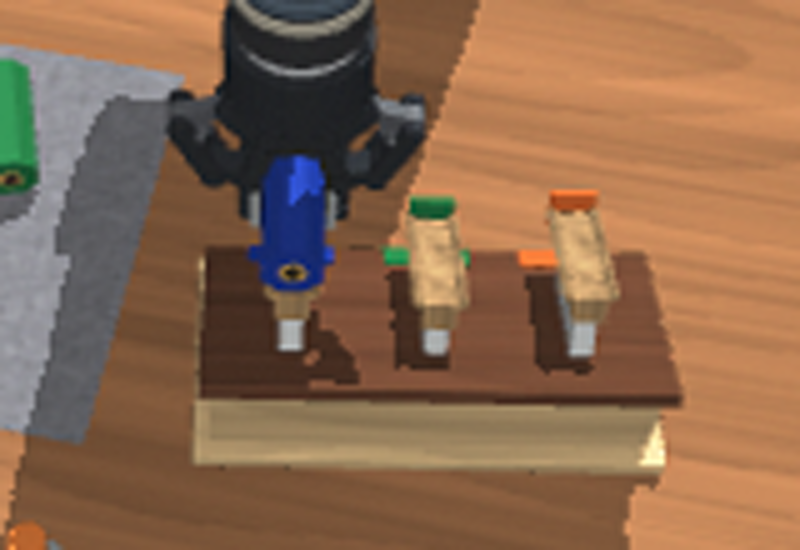

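play_rows(
  targets=[
    {"gripper":-1,"x":0.007,"y":0,"z":0.01,"spin":0},
    {"gripper":-1,"x":0.015,"y":0,"z":0.02,"spin":0},
  ],
)

```text
clock: 11.25
tcp_pos: [554.7, 80.0, 77.7]
eef_rot: [180.0, 0.0, -169.5]
wrist_force: [-2.6, 1.0, 3.5]
gripper_width: 33.2
finger_force: 23.5
```

play_rows(
  targets=[
    {"gripper":-1,"x":0,"y":0,"z":0.01,"spin":0},
    {"gripper":-1,"x":0,"y":0,"z":0.02,"spin":0},
  ],
)

```text
clock: 11.45
tcp_pos: [554.4, 80.0, 75.7]
eef_rot: [180.0, -0.0, -169.5]
wrist_force: [-4.3, -0.8, 4.0]
gripper_width: 33.7
finger_force: 23.7
```

play_rows(
  targets=[
    {"gripper":-1,"x":0,"y":0,"z":0.01,"spin":0},
    {"gripper":-1,"x":0,"y":0,"z":0.02,"spin":0},
  ],
)

```text
clock: 11.65
tcp_pos: [554.3, 79.9, 73.6]
eef_rot: [180.0, -0.0, -169.5]
wrist_force: [-3.6, -0.2, 3.6]
gripper_width: 33.5
finger_force: 23.8
```

play_rows(
  targets=[
    {"gripper":-1,"x":0,"y":0,"z":0.01,"spin":0},
    {"gripper":-1,"x":0,"y":0,"z":0.02,"spin":0},
  ],
)

```text
clock: 11.85
tcp_pos: [554.2, 79.9, 71.5]
eef_rot: [180.0, -0.0, -169.5]
wrist_force: [-5.1, -0.8, 4.8]
gripper_width: 33.3
finger_force: 24.0
```

play_rows(
  targets=[
    {"gripper":-1,"x":0,"y":0,"z":0.01,"spin":0},
    {"gripper":-1,"x":0,"y":0,"z":0.02,"spin":0},
  ],
)

```text
clock: 12.05
tcp_pos: [554.2, 79.9, 69.5]
eef_rot: [180.0, -0.0, -169.5]
wrist_force: [-5.3, -0.7, 3.7]
gripper_width: 33.9
finger_force: 24.2
```

play_rows(
  targets=[
    {"gripper":-1,"x":0,"y":0,"z":0.01,"spin":0},
    {"gripper":-1,"x":0,"y":0,"z":0.015,"spin":0},
  ],
)

```text
clock: 12.25
tcp_pos: [554.2, 79.9, 68.0]
eef_rot: [180.0, -0.0, -169.5]
wrist_force: [-5.1, -0.4, 5.0]
gripper_width: 33.8
finger_force: 24.4
```

play_rows(
  targets=[
    {"gripper":-1,"x":0.005,"y":0,"z":0.005,"spin":0},
    {"gripper":-1,"x":0.005,"y":0,"z":0.01,"spin":0},
  ],
)

```text
clock: 12.45
tcp_pos: [554.2, 79.9, 67.3]
eef_rot: [180.0, 0.0, -169.5]
wrist_force: [-4.1, -1.0, 3.6]
gripper_width: 33.7
finger_force: 24.5
```

play_rows(
  targets=[
    {"gripper":-1,"x":0,"y":0,"z":0.005,"spin":0},
    {"gripper":-1,"x":0,"y":0,"z":0.01,"spin":0},
  ],
)

```text
clock: 12.65
tcp_pos: [554.2, 79.9, 66.3]
eef_rot: [180.0, 0.0, -169.5]
wrist_force: [-4.1, -0.9, 4.3]
gripper_width: 33.7
finger_force: 24.6
```

play_rows(
  targets=[
    {"gripper":-1,"x":0,"y":0,"z":0.005,"spin":0},
    {"gripper":-1,"x":0,"y":0,"z":0.01,"spin":0},
  ],
)

```text
clock: 12.85
tcp_pos: [554.2, 79.9, 65.3]
eef_rot: [180.0, 0.0, -169.5]
wrist_force: [-3.7, -0.6, 3.9]
gripper_width: 33.5
finger_force: 24.7
```

play_rows(
  targets=[
    {"gripper":-1,"x":0,"y":0,"z":0.005,"spin":0},
    {"gripper":-1,"x":0,"y":0,"z":0.01,"spin":0},
  ],
)

```text
clock: 13.05
tcp_pos: [554.3, 79.9, 64.4]
eef_rot: [-180.0, 0.0, -169.5]
wrist_force: [-3.5, -0.0, 4.1]
gripper_width: 33.8
finger_force: 24.9
```

```bash
cat >> chk.py <<'E'
    # ridge fit: upper flat points in bead frame
    t=P[P[:,2]>np.percentile(P[:,2],60)]
    print('   rack-frame slope of top dz/dx deg %.1f'%np.degrees(np.arctan(np.polyfit(top@B[0],top@B[2],1)[0])),'top z-floor at mid',(np.median(top@B[2])).round(1))
E
python3 chk.py blue 5
```

```text
13.05 [554.3  79.9  64.4] [-180.     0.  -169.5] [-3.5 -0.   4.1]
scene 244 rack x [536.3 607.5] y [-39.7 -23.4  -6.7] wz [116.8 134.5 149.7] horiz x [538.9 605.6] tilt 18.8 zrack [-122.1 -116.5]
   rack-frame slope of top dz/dx deg -5.3 top z-floor at mid -119.2
top few 0
wrist 9803 rack x [518.6 581.1] y [-42.  -25.4  -8.8] wz [ 92.3 125.2 138.7] horiz x [525.5 576.6] tilt 27.6 zrack [-118.  -115.8]
   rack-frame slope of top dz/dx deg 4.8 top z-floor at mid -116.8
```

play_rows(
  targets=[
    {"gripper":-1,"x":0,"y":0,"z":0.005,"spin":0},
    {"gripper":-1,"x":0,"y":0,"z":0.01,"spin":0},
  ],
)

```text
clock: 13.4
tcp_pos: [554.3, 79.9, 63.5]
eef_rot: [-180.0, 0.0, -169.5]
wrist_force: [-3.6, -0.9, 4.9]
gripper_width: 33.6
finger_force: 25.0
```

play_rows(
  targets=[
    {"gripper":-1,"x":0,"y":0,"z":0.005,"spin":0},
    {"gripper":-1,"x":0,"y":0,"z":0.01,"spin":0},
  ],
)

```text
clock: 13.6
tcp_pos: [554.5, 79.9, 62.9]
eef_rot: [-180.0, 0.1, -169.5]
wrist_force: [-3.6, -0.5, 6.9]
gripper_width: 33.5
finger_force: 25.3
```

Force starts rising; seating.

play_rows(
  targets=[
    {"gripper":-1,"x":0,"y":0,"z":0.005,"spin":0},
    {"gripper":-1,"x":0,"y":0,"z":0.008,"spin":0},
  ],
)

```text
clock: 13.8
tcp_pos: [554.7, 79.9, 62.7]
eef_rot: [-180.0, 0.1, -169.5]
wrist_force: [-4.4, -0.6, 8.3]
gripper_width: 33.6
finger_force: 25.5
```

```bash
python3 chk.py blue 14; python3 - <<'E'
from h import *
b,_=grab_frame('scene'); a,_=grab_frame('wrist')
cv2.imwrite('pics/seat.png',np.hstack([cv2.resize(b[165:245,220:300],(400,400),interpolation=cv2.INTER_CUBIC),cv2.resize(a,(400,400))])[...,::-1])
E
```

```text
13.8 [554.7  79.9  62.7] [-180.     0.1 -169.5] [-4.4 -0.6  8.3]
scene 215 rack x [537.7 607.1] y [-39.7 -23.4  -6.7] wz [116.2 133.6 163.2] horiz x [537.  603.8] tilt 21.7 zrack [-122.4 -118.4]
   rack-frame slope of top dz/dx deg -0.9 top z-floor at mid -119.9
top few 0
wrist 9480 rack x [525.1 580.6] y [-42.  -25.4  -8.9] wz [109.7 124.  137.4] horiz x [525.9 576.5] tilt 24.7 zrack [-119.4 -117.5]
   rack-frame slope of top dz/dx deg 0.3 top z-floor at mid -118.3
```

View pics/seat.png

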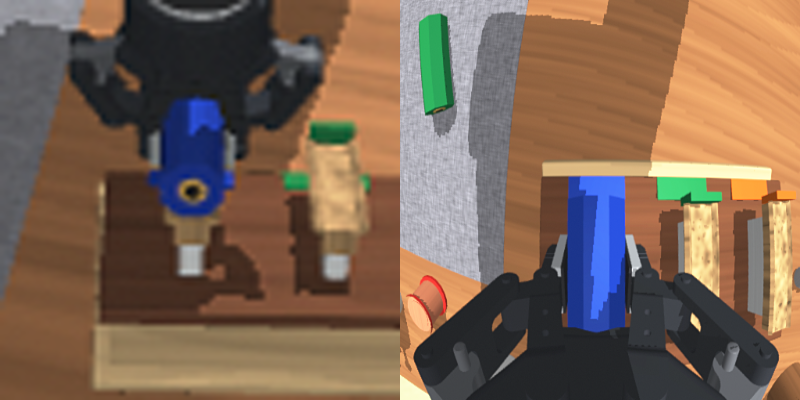

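play_rows(
  targets=[
    {"gripper":-1,"x":0,"y":0,"z":-0.01,"spin":0},
    {"gripper":-1,"x":0,"y":0,"z":-0.02,"spin":0},
    {"gripper":-1,"x":0,"y":0,"z":-0.025,"spin":0},
    {"gripper":-1,"x":0,"y":0,"z":-0.025,"spin":0},
  ],
)

```text
clock: 14.45
tcp_pos: [554.2, 79.8, 63.8]
eef_rot: [-180.0, 0.0, -169.5]
wrist_force: [-2.7, 0.0, 3.3]
gripper_width: 33.2
finger_force: 24.9
```

```bash
python3 chk.py blue 14
```

```text
14.45 [554.2  79.8  63.8] [-180.     0.  -169.5] [-2.7  0.   3.3]
scene 220 rack x [537.  606.8] y [-39.8 -23.4  -6.7] wz [116.3 134.  152.9] horiz x [537.9 601.7] tilt 22.6 zrack [-121.3 -117.2]
   rack-frame slope of top dz/dx deg -2.2 top z-floor at mid -118.8
top few 0
wrist 9480 rack x [525.2 580.7] y [-42.  -25.4  -8.9] wz [110.7 125.1 138.6] horiz x [525.5 576.2] tilt 24.6 zrack [-118.2 -116.3]
   rack-frame slope of top dz/dx deg 0.1 top z-floor at mid -117.2
```

play_rows(
  targets=[
    {"gripper":-1,"x":0,"y":0,"z":-0.005,"spin":0},
    {"gripper":-1,"x":0,"y":0,"z":-0.008,"spin":0},
    {"gripper":-1,"x":0,"y":0,"z":-0.008,"spin":0},
  ],
)

```text
clock: 14.9
tcp_pos: [553.9, 79.9, 64.4]
eef_rot: [180.0, -0.0, -169.5]
wrist_force: [-0.9, -1.0, 1.5]
gripper_width: 33.7
finger_force: 24.6
```

play_rows(
  targets=[
    {"gripper":-0.1,"x":0,"y":0,"z":0,"spin":0},
    {"gripper":0.1,"x":0,"y":0,"z":0,"spin":0},
    {"gripper":0.2,"x":0,"y":0,"z":0,"spin":0},
    {"gripper":0.2,"x":0,"y":0,"z":0,"spin":0},
  ],
)

```text
clock: 15.3
tcp_pos: [554.2, 79.8, 64.7]
eef_rot: [-180.0, 0.0, -169.5]
wrist_force: [-0.4, 0.2, -0.4]
gripper_width: 51.0
finger_force: 0.0
```

```bash
python3 chk.py blue 14
```

```text
15.3 [554.2  79.8  64.7] [-180.     0.  -169.5] [-0.4  0.2 -0.4]
scene 212 rack x [531.7 606.2] y [-39.2 -23.4  -6.4] wz [112.7 134.6 148. ] horiz x [539.2 600.5] tilt 22.1 zrack [-121.3 -116.3]
   rack-frame slope of top dz/dx deg -2.6 top z-floor at mid -118.0
top few 0
wrist 9582 rack x [524.3 581.2] y [-41.9 -25.4  -8.9] wz [110.9 125.6 139.4] horiz x [524.4 576.3] tilt 24.9 zrack [-117.5 -115.7]
   rack-frame slope of top dz/dx deg 0.5 top z-floor at mid -116.5
```

play_rows(
  targets=[
    {"gripper":0.2,"x":0,"y":0,"z":-0.1,"spin":0},
    {"gripper":0.2,"x":0,"y":0,"z":-0.4,"spin":0},
    {"gripper":0.2,"x":0,"y":0,"z":-0.8,"spin":0},
    {"gripper":0.2,"x":0,"y":0,"z":-0.8,"spin":0},
  ],
)

```text
clock: 15.85
tcp_pos: [558.2, 80.0, 152.6]
eef_rot: [-179.9, 0.7, -169.5]
wrist_force: [1.4, -0.6, 0.9]
gripper_width: 51.2
finger_force: 0.0
```

play_rows(
  targets=[
    {"gripper":1,"x":0.25,"y":-0.3,"z":0,"spin":0},
    {"gripper":1,"x":0.45,"y":-0.6,"z":0,"spin":0},
    {"gripper":1,"x":0.65,"y":-0.9,"z":0,"spin":0},
  ],
)

```text
clock: 16.15
tcp_pos: [506.3, -21.3, 145.4]
eef_rot: [-180.0, 0.1, -169.4]
wrist_force: [0.3, -0.6, -0.4]
gripper_width: 85.1
finger_force: 0.0
```

play_rows(
  targets=[
    {"gripper":1,"x":0.22,"y":-0.3,"z":0.25,"spin":-0.02},
    {"gripper":1,"x":0.43,"y":-0.6,"z":0.55,"spin":-0.04},
    {"gripper":1,"x":0.645,"y":-0.885,"z":0.85,"spin":-0.055},
    {"gripper":1,"x":0.645,"y":-0.885,"z":0.85,"spin":-0.055},
    {"gripper":1,"x":0.645,"y":-0.885,"z":0.85,"spin":-0.055},
  ],
)

```text
clock: 16.65
tcp_pos: [458.4, -119.4, 59.2]
eef_rot: [179.9, -0.0, -159.7]
wrist_force: [0.5, -0.3, 1.3]
gripper_width: 85.2
finger_force: 0.0
```

```bash
python3 w.py green
```

```text
16.65 [ 458.4 -119.4   59.2] [ 1.7991e+02 -5.0000e-02 -1.5971e+02]
green 4083 z [28.6 34.  35.3] c [ 468.8 -120.4] [81.  32.5] yaw 19.4
green 4629 z [26.7 33.6 35.3] c [ 468.8 -120.1] [80.9 33.6] yaw 19.2
```

play_rows(
  targets=[
    {"gripper":1,"x":0,"y":-0.01,"z":0.35,"spin":0},
    {"gripper":1,"x":0,"y":-0.01,"z":0.65,"spin":0},
    {"gripper":1,"x":0,"y":-0.01,"z":0.85,"spin":0},
    {"gripper":1,"x":0,"y":-0.01,"z":0.9,"spin":0},
    {"gripper":1,"x":0,"y":-0.01,"z":0.9,"spin":0},
    {"gripper":-1,"x":0,"y":-0.01,"z":0.9,"spin":0},
    {"gripper":-1,"x":0,"y":-0.01,"z":0.9,"spin":0},
    {"gripper":-1,"x":0,"y":-0.01,"z":0.9,"spin":0},
    {"gripper":-1,"x":0,"y":-0.01,"z":0.9,"spin":0},
  ],
)

```text
clock: 17.6
tcp_pos: [460.8, -120.8, -29.0]
eef_rot: [-179.9, 0.1, -159.6]
wrist_force: [0.1, 0.0, 2.7]
gripper_width: 33.7
finger_force: 20.9
```

play_rows(
  targets=[
    {"gripper":-1,"x":0,"y":0,"z":-0.15,"spin":0},
    {"gripper":-1,"x":0,"y":0,"z":-0.4,"spin":0.02},
    {"gripper":-1,"x":0,"y":0,"z":-0.75,"spin":0.04},
    {"gripper":-1,"x":0,"y":0,"z":-1,"spin":0.055},
    {"gripper":-1,"x":0,"y":0,"z":-1,"spin":0.055},
  ],
)

```text
clock: 18.1
tcp_pos: [462.9, -121.7, 74.2]
eef_rot: [-179.7, 0.4, -169.5]
wrist_force: [1.3, -1.0, -1.4]
gripper_width: 33.6
finger_force: 20.4
```

play_rows(
  targets=[
    {"gripper":-1,"x":-0.15,"y":0.3,"z":-0.2,"spin":0},
    {"gripper":-1,"x":-0.3,"y":0.6,"z":-0.4,"spin":0},
    {"gripper":-1,"x":-0.45,"y":0.87,"z":-0.5,"spin":0},
  ],
)

```text
clock: 18.4
tcp_pos: [488.2, -25.6, 119.9]
eef_rot: [180.0, 0.0, -169.5]
wrist_force: [0.6, -0.0, -1.4]
gripper_width: 33.7
finger_force: 20.5
```

play_rows(
  targets=[
    {"gripper":-1,"x":-0.15,"y":0.3,"z":-0.12,"spin":0},
    {"gripper":-1,"x":-0.3,"y":0.6,"z":-0.25,"spin":0},
    {"gripper":-1,"x":-0.45,"y":0.87,"z":-0.25,"spin":0},
  ],
)

```text
clock: 18.7
tcp_pos: [517.1, 68.7, 145.2]
eef_rot: [-180.0, 0.1, -169.4]
wrist_force: [0.6, -0.9, -1.1]
gripper_width: 33.9
finger_force: 20.5
```

play_rows(
  targets=[
    {"gripper":-1,"x":-0.15,"y":0.3,"z":0,"spin":0},
    {"gripper":-1,"x":-0.3,"y":0.6,"z":0,"spin":0},
    {"gripper":-1,"x":-0.44,"y":0.86,"z":0,"spin":0},
    {"gripper":-1,"x":-0.44,"y":0.86,"z":0.2,"spin":0},
    {"gripper":-1,"x":-0.44,"y":0.86,"z":0.4,"spin":0},
    {"gripper":-1,"x":-0.44,"y":0.86,"z":0.5,"spin":0},
    {"gripper":-1,"x":-0.44,"y":0.86,"z":0.5,"spin":0},
    {"gripper":-1,"x":-0.44,"y":0.86,"z":0.5,"spin":0},
  ],
)

```text
clock: 19.5
tcp_pos: [543.5, 159.5, 94.3]
eef_rot: [180.0, -0.1, -169.5]
wrist_force: [-0.3, 0.1, -1.7]
gripper_width: 33.5
finger_force: 20.5
```

```bash
sed -i 's/>490/>480/' chk.py; python3 chk.py green
```

```text
19.5 [543.5 159.5  94.3] [ 180.    -0.1 -169.5] [-0.3  0.1 -1.7]
scene 292 rack x [558.8 621.6] y [40.  56.2 73.3] wz [135.9 154.8 160.1] horiz x [548.3 614.1] tilt -2.7 zrack [-107.5  -91.5]
   rack-frame slope of top dz/dx deg -26.0 top z-floor at mid -105.1
top few 15
wrist 9301 rack x [539.3 603. ] y [38.3 54.8 71.4] wz [137.9 158.1 160.6] horiz x [532.8 591.3] tilt 3.1 zrack [-93.6 -82.3]
   rack-frame slope of top dz/dx deg -20.7 top z-floor at mid -90.6
```

play_rows(
  targets=[
    {"gripper":-1,"x":0,"y":0.006,"z":0.04,"spin":0},
    {"gripper":-1,"x":0,"y":0.006,"z":0.07,"spin":0},
    {"gripper":-1,"x":0,"y":0.006,"z":0.085,"spin":0},
    {"gripper":-1,"x":0,"y":0.006,"z":0.085,"spin":0},
  ],
)

```text
clock: 20.05
tcp_pos: [543.4, 160.4, 85.8]
eef_rot: [180.0, -0.1, -169.5]
wrist_force: [0.1, -0.8, -1.6]
gripper_width: 33.6
finger_force: 20.6
```

play_rows(
  targets=[
    {"gripper":-1,"x":0,"y":0,"z":0.01,"spin":0},
    {"gripper":-1,"x":0,"y":0,"z":0.015,"spin":0},
    {"gripper":-1,"x":0,"y":0,"z":0.015,"spin":0},
  ],
)

```text
clock: 20.35
tcp_pos: [543.8, 160.5, 84.7]
eef_rot: [-180.0, -0.0, -169.5]
wrist_force: [0.1, 0.4, -1.0]
gripper_width: 33.9
finger_force: 20.6
```

play_rows(
  targets=[
    {"gripper":-1,"x":0,"y":0,"z":0.01,"spin":0},
    {"gripper":-1,"x":0,"y":0,"z":0.015,"spin":0},
    {"gripper":-1,"x":0,"y":0,"z":0.015,"spin":0},
  ],
)

```text
clock: 20.65
tcp_pos: [543.7, 160.4, 83.2]
eef_rot: [-180.0, -0.0, -169.5]
wrist_force: [0.1, -0.8, -0.5]
gripper_width: 33.7
finger_force: 20.6
```

play_rows(
  targets=[
    {"gripper":-1,"x":0,"y":0,"z":0.01,"spin":0},
    {"gripper":-1,"x":0,"y":0,"z":0.01,"spin":0},
  ],
)

```text
clock: 20.85
tcp_pos: [543.9, 160.4, 82.5]
eef_rot: [-180.0, 0.0, -169.5]
wrist_force: [-0.3, 0.2, -0.5]
gripper_width: 33.8
finger_force: 20.7
```

play_rows(
  targets=[
    {"gripper":-1,"x":0,"y":0,"z":0.01,"spin":0},
    {"gripper":-1,"x":0,"y":0,"z":0.01,"spin":0},
  ],
)

```text
clock: 21.05
tcp_pos: [544.0, 160.4, 81.7]
eef_rot: [-180.0, 0.0, -169.5]
wrist_force: [-0.5, -0.2, 1.3]
gripper_width: 33.6
finger_force: 20.8
```

play_rows(
  targets=[
    {"gripper":-1,"x":0.005,"y":0,"z":0.01,"spin":0},
    {"gripper":-1,"x":0.005,"y":0,"z":0.01,"spin":0},
  ],
)

```text
clock: 21.25
tcp_pos: [543.9, 160.2, 80.9]
eef_rot: [-180.0, 0.1, -169.5]
wrist_force: [-0.4, -1.6, 2.4]
gripper_width: 33.3
finger_force: 19.7
```

play_rows(
  targets=[
    {"gripper":-1,"x":0,"y":0,"z":0.01,"spin":0},
    {"gripper":-1,"x":0,"y":0,"z":0.01,"spin":0},
  ],
)

```text
clock: 21.45
tcp_pos: [543.7, 160.0, 79.7]
eef_rot: [-180.0, 0.0, -169.5]
wrist_force: [-1.7, -2.1, 3.8]
gripper_width: 33.4
finger_force: 19.7
```

play_rows(
  targets=[
    {"gripper":-1,"x":0.003,"y":-0.005,"z":0.01,"spin":0},
    {"gripper":-1,"x":0.005,"y":-0.005,"z":0.015,"spin":0},
  ],
)

```text
clock: 21.65
tcp_pos: [543.1, 159.8, 77.9]
eef_rot: [180.0, 0.0, -169.5]
wrist_force: [-1.1, -0.6, 3.4]
gripper_width: 33.6
finger_force: 19.8
```

play_rows(
  targets=[
    {"gripper":-1,"x":0.005,"y":0,"z":0.01,"spin":0},
    {"gripper":-1,"x":0.01,"y":0,"z":0.02,"spin":0},
  ],
)

```text
clock: 21.85
tcp_pos: [542.3, 159.7, 75.8]
eef_rot: [180.0, 0.0, -169.5]
wrist_force: [0.5, -1.1, 2.9]
gripper_width: 33.6
finger_force: 19.8
```

play_rows(
  targets=[
    {"gripper":-1,"x":0.005,"y":0,"z":0.01,"spin":0},
    {"gripper":-1,"x":0.005,"y":0,"z":0.02,"spin":0},
  ],
)

```text
clock: 22.05
tcp_pos: [541.5, 159.7, 73.7]
eef_rot: [180.0, 0.0, -169.5]
wrist_force: [-0.8, -0.8, 3.8]
gripper_width: 33.6
finger_force: 19.9
```

play_rows(
  targets=[
    {"gripper":-1,"x":0,"y":0,"z":0.01,"spin":0},
    {"gripper":-1,"x":0,"y":0,"z":0.02,"spin":0},
  ],
)

```text
clock: 22.25
tcp_pos: [541.0, 159.6, 71.6]
eef_rot: [180.0, -0.0, -169.5]
wrist_force: [-1.5, -1.2, 2.9]
gripper_width: 33.8
finger_force: 20.0
```

play_rows(
  targets=[
    {"gripper":-1,"x":0,"y":0,"z":0.01,"spin":0},
    {"gripper":-1,"x":0,"y":0,"z":0.02,"spin":0},
    {"gripper":-1,"x":0,"y":0,"z":0.03,"spin":0},
  ],
)

```text
clock: 22.55
tcp_pos: [540.7, 159.5, 68.5]
eef_rot: [180.0, -0.1, -169.5]
wrist_force: [-3.0, -1.5, 4.1]
gripper_width: 33.8
finger_force: 20.2
```

play_rows(
  targets=[
    {"gripper":-1,"x":0,"y":0,"z":0.01,"spin":0},
    {"gripper":-1,"x":0,"y":0,"z":0.02,"spin":0},
    {"gripper":-1,"x":0,"y":0,"z":0.03,"spin":0},
  ],
)

```text
clock: 22.85
tcp_pos: [540.8, 159.5, 65.5]
eef_rot: [180.0, -0.1, -169.5]
wrist_force: [-3.8, 0.3, 4.7]
gripper_width: 33.6
finger_force: 20.5
```

play_rows(
  targets=[
    {"gripper":-1,"x":0,"y":0,"z":0.01,"spin":0},
    {"gripper":-1,"x":0,"y":0,"z":0.02,"spin":0},
  ],
)

```text
clock: 23.05
tcp_pos: [541.1, 159.5, 64.2]
eef_rot: [180.0, -0.0, -169.5]
wrist_force: [-3.9, -1.8, 6.5]
gripper_width: 33.8
finger_force: 20.9
```

play_rows(
  targets=[
    {"gripper":-1,"x":0,"y":0,"z":0.01,"spin":0},
    {"gripper":-1,"x":0,"y":0,"z":0.02,"spin":0},
  ],
)

```text
clock: 23.25
tcp_pos: [541.4, 159.6, 62.5]
eef_rot: [180.0, 0.0, -169.5]
wrist_force: [-4.0, -1.1, 7.1]
gripper_width: 33.9
finger_force: 21.0
```

```bash
python3 chk.py green 10
```

```text
23.25 [541.4 159.6  62.5] [ 180.     0.  -169.5] [-4.  -1.1  7.1]
scene 205 rack x [539.4 606.9] y [41.1 56.6 73.2] wz [116.3 130.6 164.3] horiz x [543.3 604.8] tilt 15.9 zrack [-126.  -120.2]
   rack-frame slope of top dz/dx deg -4.4 top z-floor at mid -124.3
top few 18
wrist 9443 rack x [526. 583.] y [38.7 55.3 71.8] wz [109.6 122.4 134.3] horiz x [527.  580.6] tilt 20.2 zrack [-122.3 -118.5]
   rack-frame slope of top dz/dx deg -4.7 top z-floor at mid -120.5
```

play_rows(
  targets=[
    {"gripper":-1,"x":0,"y":0,"z":0.005,"spin":0},
    {"gripper":-1,"x":0,"y":0,"z":0.01,"spin":0},
  ],
)

```text
clock: 23.6
tcp_pos: [541.5, 159.6, 61.6]
eef_rot: [180.0, 0.0, -169.5]
wrist_force: [-4.8, -0.8, 7.1]
gripper_width: 33.5
finger_force: 21.2
```

play_rows(
  targets=[
    {"gripper":-1,"x":0,"y":0,"z":0.005,"spin":0},
    {"gripper":-1,"x":0,"y":0,"z":0.01,"spin":0},
  ],
)

```text
clock: 23.8
tcp_pos: [541.7, 159.7, 60.7]
eef_rot: [180.0, 0.1, -169.5]
wrist_force: [-4.8, -1.4, 6.0]
gripper_width: 33.8
finger_force: 21.3
```

```bash
python3 chk.py green 10
```

```text
23.8 [541.7 159.7  60.7] [ 180.     0.1 -169.5] [-4.8 -1.4  6. ]
scene 201 rack x [537.5 606.9] y [40.9 56.5 73.4] wz [112.3 130.  142.3] horiz x [541.3 605.5] tilt 19.2 zrack [-126.9 -122.5]
   rack-frame slope of top dz/dx deg -5.6 top z-floor at mid -124.5
top few 18
wrist 9513 rack x [525.  582.1] y [38.7 55.3 71.8] wz [107.  120.6 133.3] horiz x [527.1 580.1] tilt 22.2 zrack [-123.6 -120.9]
   rack-frame slope of top dz/dx deg -2.7 top z-floor at mid -122.2
```

Pivoting on; 2.7° left (~2.4 mm).

play_rows(
  targets=[
    {"gripper":-1,"x":0,"y":0,"z":0.005,"spin":0},
    {"gripper":-1,"x":0,"y":0,"z":0.01,"spin":0},
  ],
)

```text
clock: 24.15
tcp_pos: [541.8, 159.7, 59.7]
eef_rot: [180.0, 0.1, -169.5]
wrist_force: [-3.5, -0.5, 6.5]
gripper_width: 33.4
finger_force: 21.5
```

play_rows(
  targets=[
    {"gripper":-1,"x":0,"y":0,"z":0.005,"spin":0},
    {"gripper":-1,"x":0,"y":0,"z":0.01,"spin":0},
  ],
)

```text
clock: 24.35
tcp_pos: [541.9, 159.7, 58.8]
eef_rot: [180.0, 0.1, -169.5]
wrist_force: [-2.9, -1.6, 6.8]
gripper_width: 34.0
finger_force: 21.6
```

```bash
python3 chk.py green 10
```

```text
24.35 [541.9 159.7  58.8] [ 180.     0.1 -169.5] [-2.9 -1.6  6.8]
scene 190 rack x [537.4 605.7] y [41.1 56.9 73.3] wz [111.3 128.9 141.5] horiz x [543.6 604.7] tilt 20.6 zrack [-127.7 -124. ]
   rack-frame slope of top dz/dx deg -0.8 top z-floor at mid -125.8
top few 19
wrist 9565 rack x [524.  581.3] y [38.7 55.3 71.8] wz [104.5 118.8 132.4] horiz x [527.1 579.7] tilt 24.2 zrack [-124.9 -123. ]
   rack-frame slope of top dz/dx deg -0.7 top z-floor at mid -123.9
```

play_rows(
  targets=[
    {"gripper":-1,"x":0,"y":0,"z":0.005,"spin":0},
    {"gripper":-1,"x":0,"y":0,"z":0.01,"spin":0},
  ],
)

```text
clock: 24.7
tcp_pos: [542.2, 159.8, 58.2]
eef_rot: [180.0, 0.1, -169.5]
wrist_force: [-4.6, -1.4, 8.5]
gripper_width: 33.7
finger_force: 21.9
```

play_rows(
  targets=[
    {"gripper":-1,"x":0,"y":0,"z":0.005,"spin":0},
    {"gripper":-1,"x":0,"y":0,"z":0.008,"spin":0},
  ],
)

```text
clock: 24.9
tcp_pos: [542.3, 159.8, 57.8]
eef_rot: [180.0, 0.1, -169.5]
wrist_force: [-4.6, -0.7, 9.3]
gripper_width: 33.6
finger_force: 22.0
```

```bash
python3 chk.py green 10
```

```text
24.9 [542.3 159.8  57.8] [ 180.     0.1 -169.5] [-4.6 -0.7  9.3]
scene 188 rack x [539.3 605.6] y [41.  56.7 73.7] wz [111.3 128.  142. ] horiz x [543.4 604.3] tilt 21.0 zrack [-128.4 -124.7]
   rack-frame slope of top dz/dx deg -3.6 top z-floor at mid -126.5
top few 17
wrist 9578 rack x [523.8 581.1] y [38.7 55.3 71.8] wz [103.5 117.9 131.6] horiz x [527.5 579.7] tilt 24.8 zrack [-125.8 -124. ]
   rack-frame slope of top dz/dx deg -0.1 top z-floor at mid -124.8
```

Seated. Back off until only light load, then release.

play_rows(
  targets=[
    {"gripper":-1,"x":0,"y":0,"z":-0.01,"spin":0},
    {"gripper":-1,"x":0,"y":0,"z":-0.02,"spin":0},
    {"gripper":-1,"x":0,"y":0,"z":-0.03,"spin":0},
    {"gripper":-1,"x":0,"y":0,"z":-0.03,"spin":0},
  ],
)

```text
clock: 25.45
tcp_pos: [541.8, 159.7, 59.0]
eef_rot: [180.0, 0.0, -169.5]
wrist_force: [-3.1, -0.7, 4.0]
gripper_width: 33.6
finger_force: 21.3
```

play_rows(
  targets=[
    {"gripper":-1,"x":0,"y":0,"z":-0.004,"spin":0},
    {"gripper":-1,"x":0,"y":0,"z":-0.004,"spin":0},
    {"gripper":-1,"x":0,"y":0,"z":-0.004,"spin":0},
  ],
)

```text
clock: 25.75
tcp_pos: [541.6, 159.6, 59.2]
eef_rot: [180.0, 0.0, -169.5]
wrist_force: [-2.0, 0.5, 2.8]
gripper_width: 33.8
finger_force: 21.2
```

```bash
python3 chk.py green 10
```

```text
25.75 [541.6 159.6  59.2] [ 180.     0.  -169.5] [-2.   0.5  2.8]
scene 191 rack x [537.4 605.7] y [41.2 56.9 73.7] wz [111.6 130.  143.2] horiz x [541.8 604.2] tilt 21.2 zrack [-127.3 -123.5]
   rack-frame slope of top dz/dx deg -2.4 top z-floor at mid -124.8
top few 17
wrist 9591 rack x [523.8 581.2] y [38.7 55.3 71.8] wz [105.  119.4 133. ] horiz x [526.9 579.3] tilt 24.6 zrack [-124.3 -122.4]
   rack-frame slope of top dz/dx deg -0.3 top z-floor at mid -123.2
```

play_rows(
  targets=[
    {"gripper":-1,"x":0,"y":0,"z":-0.006,"spin":0},
    {"gripper":-1,"x":0,"y":0,"z":-0.006,"spin":0},
    {"gripper":-0.1,"x":0,"y":0,"z":-0.006,"spin":0},
    {"gripper":0.1,"x":0,"y":0,"z":-0.006,"spin":0},
    {"gripper":0.2,"x":0,"y":0,"z":-0.006,"spin":0},
    {"gripper":0.2,"x":0,"y":0,"z":-0.006,"spin":0},
  ],
)

```text
clock: 26.5
tcp_pos: [541.5, 159.4, 59.9]
eef_rot: [-180.0, -0.0, -169.5]
wrist_force: [-0.1, -0.3, 0.3]
gripper_width: 51.2
finger_force: 0.0
```

play_rows(
  targets=[
    {"gripper":0.2,"x":0,"y":0,"z":-0.1,"spin":0},
    {"gripper":0.2,"x":0,"y":0,"z":-0.4,"spin":0},
    {"gripper":0.2,"x":0,"y":0,"z":-0.8,"spin":0},
    {"gripper":0.2,"x":0,"y":0,"z":-0.9,"spin":0},
  ],
)

```text
clock: 26.9
tcp_pos: [544.4, 160.0, 156.3]
eef_rot: [-180.0, 0.5, -169.5]
wrist_force: [0.9, 0.0, 0.4]
gripper_width: 51.3
finger_force: 0.0
```

play_rows(
  targets=[
    {"gripper":0.2,"x":0.08,"y":-0.3,"z":0,"spin":0},
    {"gripper":0.2,"x":0.17,"y":-0.65,"z":0,"spin":0},
    {"gripper":0.2,"x":0.25,"y":-0.95,"z":0,"spin":0},
  ],
)

```text
clock: 27.2
tcp_pos: [534.4, 60.4, 150.7]
eef_rot: [-180.0, 0.1, -169.4]
wrist_force: [0.1, -0.5, -0.7]
gripper_width: 51.3
finger_force: 0.0
```

play_rows(
  targets=[
    {"gripper":1,"x":0.09,"y":-0.32,"z":0,"spin":0},
    {"gripper":1,"x":0.18,"y":-0.65,"z":0,"spin":0},
    {"gripper":1,"x":0.27,"y":-0.95,"z":0,"spin":0},
  ],
)

```text
clock: 27.5
tcp_pos: [525.0, -38.3, 150.5]
eef_rot: [-180.0, 0.0, -169.5]
wrist_force: [0.5, 0.0, 0.8]
gripper_width: 85.4
finger_force: 0.0
```

play_rows(
  targets=[
    {"gripper":1,"x":0.09,"y":-0.32,"z":0,"spin":0},
    {"gripper":1,"x":0.18,"y":-0.65,"z":0,"spin":0},
    {"gripper":1,"x":0.27,"y":-0.95,"z":0,"spin":0},
  ],
)

```text
clock: 27.8
tcp_pos: [515.8, -136.7, 150.5]
eef_rot: [-180.0, 0.0, -169.5]
wrist_force: [0.4, 0.0, -0.3]
gripper_width: 85.4
finger_force: 0.0
```

play_rows(
  targets=[
    {"gripper":1,"x":0.07,"y":-0.2,"z":0.2,"spin":0.04},
    {"gripper":1,"x":0.14,"y":-0.45,"z":0.4,"spin":0.08},
    {"gripper":1,"x":0.2,"y":-0.7,"z":0.6,"spin":0.12},
    {"gripper":1,"x":0.277,"y":-0.9,"z":0.8,"spin":0.16},
    {"gripper":1,"x":0.277,"y":-0.9,"z":0.9,"spin":0.187},
    {"gripper":1,"x":0.277,"y":-0.9,"z":0.9,"spin":0.187},
    {"gripper":1,"x":0.277,"y":-0.9,"z":0.9,"spin":0.187},
  ],
)

```text
clock: 28.5
tcp_pos: [505.1, -228.6, 60.3]
eef_rot: [180.0, 0.0, 157.0]
wrist_force: [0.1, -0.3, 0.6]
gripper_width: 85.3
finger_force: 0.0
```

```bash
python3 w.py amber; python3 chk.py green 10; python3 chk.py blue 14
```

```text
28.5 [ 505.1 -228.6   60.3] [179.99   0.   156.98]
amber 4079 z [28.7 34.  35.4] c [ 514.5 -235.8] [32.2 81.2] yaw 157.7
amber 4665 z [26.5 33.5 35.3] c [ 514.  -235.8] [33.9 82.2] yaw 157.4
28.55 [ 505.7 -228.7   61. ] [-180.     0.1  157. ] [-0.1 -0.5  0.3]
scene 221 rack x [526.9 605.3] y [40.9 55.5 72.7] wz [105.9 127.3 142.3] horiz x [531.2 603.4] tilt 23.1 zrack [-126.6 -122.8]
   rack-frame slope of top dz/dx deg -1.7 top z-floor at mid -124.2
top 349 rack x [522.9 601.3] y [40.2 55.8 72.7] wz [105.8 124.1 143.5] horiz x [525.  600.4] tilt 23.3 zrack [-124.7 -120.1]
   rack-frame slope of top dz/dx deg -1.5 top z-floor at mid -122.4
wrist few 0
28.7 [ 506.1 -228.7   61.4] [-180.     0.1  157. ] [ 0.3  0.9 -0.3]
scene 229 rack x [528.  606.1] y [-39.2 -23.4  -6.5] wz [112.8 133.5 147.5] horiz x [528.4 600.5] tilt 22.9 zrack [-120.4 -116.4]
   rack-frame slope of top dz/dx deg -1.9 top z-floor at mid -118.1
top 350 rack x [523.4 602.1] y [-39.9 -23.7  -7.5] wz [111.1 130.7 148. ] horiz x [524.5 599.8] tilt 23.2 zrack [-117.8 -113.3]
   rack-frame slope of top dz/dx deg -1.5 top z-floor at mid -116.0
wrist few 0
```

play_rows(
  targets=[
    {"gripper":1,"x":0,"y":-0.01,"z":0.35,"spin":0},
    {"gripper":1,"x":0,"y":-0.01,"z":0.65,"spin":0},
    {"gripper":1,"x":0,"y":-0.01,"z":0.85,"spin":0},
    {"gripper":1,"x":0,"y":-0.01,"z":0.9,"spin":0},
    {"gripper":1,"x":0,"y":-0.01,"z":0.9,"spin":0},
    {"gripper":-1,"x":0,"y":-0.01,"z":0.9,"spin":0},
    {"gripper":-1,"x":0,"y":-0.01,"z":0.9,"spin":0},
    {"gripper":-1,"x":0,"y":-0.01,"z":0.9,"spin":0},
    {"gripper":-1,"x":0,"y":-0.01,"z":0.9,"spin":0},
  ],
)

```text
clock: 29.75
tcp_pos: [505.6, -230.3, -28.7]
eef_rot: [-180.0, 0.1, 156.9]
wrist_force: [0.9, 0.0, 2.0]
gripper_width: 33.7
finger_force: 22.1
```

play_rows(
  targets=[
    {"gripper":-1,"x":0,"y":0,"z":-0.15,"spin":0},
    {"gripper":-1,"x":0,"y":0,"z":-0.4,"spin":-0.04},
    {"gripper":-1,"x":0,"y":0,"z":-0.75,"spin":-0.08},
    {"gripper":-1,"x":0,"y":0,"z":-1,"spin":-0.12},
    {"gripper":-1,"x":0,"y":0,"z":-1,"spin":-0.16},
    {"gripper":-1,"x":0,"y":0,"z":-1,"spin":-0.187},
  ],
)

```text
clock: 30.35
tcp_pos: [505.7, -230.2, 72.7]
eef_rot: [-179.9, 0.2, -169.2]
wrist_force: [-0.2, 0.6, -1.2]
gripper_width: 33.4
finger_force: 21.7
```

play_rows(
  targets=[
    {"gripper":-1,"x":-0.06,"y":0.25,"z":-0.25,"spin":0},
    {"gripper":-1,"x":-0.12,"y":0.55,"z":-0.55,"spin":0},
    {"gripper":-1,"x":-0.2,"y":0.9,"z":-0.8,"spin":0},
  ],
)

```text
clock: 30.65
tcp_pos: [507.6, -137.1, 151.9]
eef_rot: [-180.0, 0.0, -169.6]
wrist_force: [1.6, 0.6, -0.9]
gripper_width: 33.6
finger_force: 21.7
```

play_rows(
  targets=[
    {"gripper":-1,"x":-0.07,"y":0.32,"z":0,"spin":0},
    {"gripper":-1,"x":-0.14,"y":0.64,"z":0,"spin":0},
    {"gripper":-1,"x":-0.2,"y":0.92,"z":0,"spin":0},
  ],
)

```text
clock: 30.95
tcp_pos: [510.6, -41.7, 151.3]
eef_rot: [-180.0, 0.1, -169.4]
wrist_force: [1.3, -0.4, -1.1]
gripper_width: 33.4
finger_force: 21.7
```

play_rows(
  targets=[
    {"gripper":-1,"x":-0.07,"y":0.32,"z":0,"spin":0},
    {"gripper":-1,"x":-0.14,"y":0.64,"z":0,"spin":0},
    {"gripper":-1,"x":-0.22,"y":0.92,"z":0,"spin":0},
  ],
)

```text
clock: 31.25
tcp_pos: [515.0, 52.7, 150.9]
eef_rot: [180.0, 0.0, -169.4]
wrist_force: [0.9, 0.6, -1.5]
gripper_width: 33.4
finger_force: 21.7
```

play_rows(
  targets=[
    {"gripper":-1,"x":-0.07,"y":0.32,"z":0,"spin":0},
    {"gripper":-1,"x":-0.14,"y":0.64,"z":0,"spin":0},
    {"gripper":-1,"x":-0.22,"y":0.92,"z":0,"spin":0},
  ],
)

```text
clock: 31.55
tcp_pos: [519.8, 147.2, 150.8]
eef_rot: [180.0, 0.0, -169.4]
wrist_force: [0.4, -1.5, -1.0]
gripper_width: 33.4
finger_force: 21.7
```

play_rows(
  targets=[
    {"gripper":-1,"x":-0.07,"y":0.32,"z":0,"spin":0},
    {"gripper":-1,"x":-0.14,"y":0.64,"z":0,"spin":0},
    {"gripper":-1,"x":-0.226,"y":0.89,"z":0,"spin":0},
    {"gripper":-1,"x":-0.226,"y":0.89,"z":0.2,"spin":0},
    {"gripper":-1,"x":-0.226,"y":0.89,"z":0.4,"spin":0},
    {"gripper":-1,"x":-0.226,"y":0.89,"z":0.5,"spin":0},
    {"gripper":-1,"x":-0.226,"y":0.89,"z":0.5,"spin":0},
    {"gripper":-1,"x":-0.226,"y":0.89,"z":0.5,"spin":0},
  ],
)

```text
clock: 32.35
tcp_pos: [526.4, 237.0, 100.6]
eef_rot: [180.0, 0.0, -169.5]
wrist_force: [-0.0, 0.1, -2.0]
gripper_width: 33.2
finger_force: 21.7
```

```bash
sed -i "s/'amber':(4,14)}/'amber':(7,13)}/; s/H\[...,1\]>120/H[...,1]>(200 if k=='amber' else 120)/" chk.py; python3 chk.py amber 18
```

```text
32.35 [526.4 237.  100.6] [ 180.     0.  -169.5] [-0.   0.1 -2. ]
scene 142 rack x [571.4 623.2] y [119.7 133.3 152.1] wz [140.6 158.6 165.5] horiz x [578.9 611. ] tilt -6.3 zrack [-107.8  -94.8]
   rack-frame slope of top dz/dx deg -29.7 top z-floor at mid -103.3
top 112 rack x [536.8 593.6] y [115.4 131.6 152. ] wz [137.9 162.2 272.9] horiz x [523.  548.5] tilt -47.3 zrack [-80.8  19.9]
   rack-frame slope of top dz/dx deg 59.0 top z-floor at mid -79.6
wrist 9123 rack x [539.9 602.8] y [117.7 134.2 150.6] wz [142.2 163.4 166. ] horiz x [530.9 588.4] tilt 3.4 zrack [-87.7 -76.7]
   rack-frame slope of top dz/dx deg -20.4 top z-floor at mid -84.9
```

play_rows(
  targets=[
    {"gripper":-1,"x":0,"y":0.005,"z":0.04,"spin":0},
    {"gripper":-1,"x":0,"y":0.005,"z":0.07,"spin":0},
    {"gripper":-1,"x":0,"y":0.005,"z":0.08,"spin":0},
    {"gripper":-1,"x":0,"y":0.005,"z":0.08,"spin":0},
  ],
)

```text
clock: 32.9
tcp_pos: [525.9, 237.6, 91.6]
eef_rot: [-180.0, -0.1, -169.5]
wrist_force: [0.0, 0.6, -1.5]
gripper_width: 33.3
finger_force: 21.7
```

play_rows(
  targets=[
    {"gripper":-1,"x":0,"y":0,"z":0.01,"spin":0},
    {"gripper":-1,"x":0,"y":0,"z":0.015,"spin":0},
    {"gripper":-1,"x":0,"y":0,"z":0.015,"spin":0},
  ],
)

```text
clock: 33.2
tcp_pos: [526.2, 237.7, 90.4]
eef_rot: [-180.0, -0.0, -169.5]
wrist_force: [-0.2, -0.1, -3.0]
gripper_width: 33.4
finger_force: 21.7
```

play_rows(
  targets=[
    {"gripper":-1,"x":0,"y":0,"z":0.01,"spin":0},
    {"gripper":-1,"x":0,"y":0,"z":0.015,"spin":0},
    {"gripper":-1,"x":0,"y":0,"z":0.015,"spin":0},
  ],
)

```text
clock: 33.5
tcp_pos: [526.4, 237.8, 89.2]
eef_rot: [180.0, 0.0, -169.5]
wrist_force: [-0.6, -0.4, -1.1]
gripper_width: 33.3
finger_force: 21.8
```

play_rows(
  targets=[
    {"gripper":-1,"x":0,"y":0,"z":0.01,"spin":0},
    {"gripper":-1,"x":0,"y":0,"z":0.01,"spin":0},
  ],
)

```text
clock: 33.7
tcp_pos: [526.6, 237.8, 88.6]
eef_rot: [180.0, 0.1, -169.5]
wrist_force: [-1.5, -0.5, 0.9]
gripper_width: 33.5
finger_force: 22.0
```

play_rows(
  targets=[
    {"gripper":-1,"x":0,"y":0,"z":0.01,"spin":0},
    {"gripper":-1,"x":0,"y":0,"z":0.01,"spin":0},
  ],
)

```text
clock: 33.9
tcp_pos: [526.7, 237.8, 87.8]
eef_rot: [180.0, 0.1, -169.5]
wrist_force: [-0.9, -0.9, 3.2]
gripper_width: 34.0
finger_force: 22.3
```

play_rows(
  targets=[
    {"gripper":-1,"x":0.003,"y":0,"z":0.005,"spin":0},
    {"gripper":-1,"x":0.005,"y":0,"z":0.01,"spin":0},
  ],
)

```text
clock: 34.1
tcp_pos: [526.3, 237.8, 86.7]
eef_rot: [180.0, 0.1, -169.5]
wrist_force: [-1.1, -0.7, 3.5]
gripper_width: 33.7
finger_force: 22.3
```

play_rows(
  targets=[
    {"gripper":-1,"x":0.003,"y":0,"z":0.005,"spin":0},
    {"gripper":-1,"x":0.005,"y":0,"z":0.01,"spin":0},
  ],
)

```text
clock: 34.3
tcp_pos: [525.6, 237.6, 85.2]
eef_rot: [180.0, 0.0, -169.5]
wrist_force: [0.2, -0.4, 1.8]
gripper_width: 33.6
finger_force: 22.4
```

play_rows(
  targets=[
    {"gripper":-1,"x":0.005,"y":0,"z":0.01,"spin":0},
    {"gripper":-1,"x":0.005,"y":0,"z":0.015,"spin":0},
  ],
)

```text
clock: 34.5
tcp_pos: [524.7, 237.5, 83.4]
eef_rot: [180.0, -0.0, -169.5]
wrist_force: [-0.2, 0.7, 3.7]
gripper_width: 33.5
finger_force: 22.4
```

play_rows(
  targets=[
    {"gripper":-1,"x":0.005,"y":0,"z":0.01,"spin":0},
    {"gripper":-1,"x":0.005,"y":0,"z":0.02,"spin":0},
  ],
)

```text
clock: 34.7
tcp_pos: [524.1, 237.4, 81.4]
eef_rot: [180.0, -0.0, -169.5]
wrist_force: [0.7, -0.8, 2.9]
gripper_width: 33.7
finger_force: 22.5
```

play_rows(
  targets=[
    {"gripper":-1,"x":0,"y":0,"z":0.01,"spin":0},
    {"gripper":-1,"x":0,"y":0,"z":0.02,"spin":0},
    {"gripper":-1,"x":0,"y":0,"z":0.03,"spin":0},
  ],
)

```text
clock: 35.0
tcp_pos: [523.6, 237.2, 78.2]
eef_rot: [-180.0, -0.1, -169.5]
wrist_force: [-2.5, -0.6, 4.3]
gripper_width: 33.4
finger_force: 22.7
```

play_rows(
  targets=[
    {"gripper":-1,"x":0,"y":0,"z":0.01,"spin":0},
    {"gripper":-1,"x":0,"y":0,"z":0.02,"spin":0},
    {"gripper":-1,"x":0,"y":0,"z":0.03,"spin":0},
  ],
)

```text
clock: 35.3
tcp_pos: [523.3, 237.2, 75.0]
eef_rot: [-180.0, -0.1, -169.5]
wrist_force: [-3.7, -0.7, 3.7]
gripper_width: 33.1
finger_force: 22.9
```

play_rows(
  targets=[
    {"gripper":-1,"x":0,"y":0,"z":0.01,"spin":0},
    {"gripper":-1,"x":0,"y":0,"z":0.02,"spin":0},
    {"gripper":-1,"x":0,"y":0,"z":0.03,"spin":0},
  ],
)

```text
clock: 35.6
tcp_pos: [523.3, 237.2, 72.0]
eef_rot: [-180.0, -0.1, -169.5]
wrist_force: [-5.7, -0.8, 3.7]
gripper_width: 33.8
finger_force: 23.2
```

play_rows(
  targets=[
    {"gripper":-1,"x":0,"y":0,"z":0.01,"spin":0},
    {"gripper":-1,"x":0,"y":0,"z":0.02,"spin":0},
  ],
)

```text
clock: 35.8
tcp_pos: [523.3, 237.2, 70.0]
eef_rot: [-180.0, -0.1, -169.5]
wrist_force: [-4.2, -1.4, 3.0]
gripper_width: 33.6
finger_force: 23.4
```

```bash
python3 chk.py amber 14
```

```text
35.8 [523.3 237.2  70. ] [-180.    -0.1 -169.5] [-4.2 -1.4  3. ]
scene 118 rack x [561.2 608.8] y [120.2 133.5 150.8] wz [125.  139.6 148.4] horiz x [568.  604.8] tilt 12.3 zrack [-121.5 -116. ]
   rack-frame slope of top dz/dx deg -11.6 top z-floor at mid -118.9
top 82 rack x [525.3 578. ] y [118.  128.9 153.3] wz [109.7 124.  242. ] horiz x [519.5 546.5] tilt -60.8 zrack [-113.4   -4.9]
   rack-frame slope of top dz/dx deg 63.3 top z-floor at mid -111.8
wrist 7459 rack x [527.4 583.3] y [118.3 134.5 151.4] wz [117.  131.4 141.2] horiz x [542.1 577.8] tilt 19.0 zrack [-115.4 -111.8]
   rack-frame slope of top dz/dx deg -5.9 top z-floor at mid -113.9
```

play_rows(
  targets=[
    {"gripper":-1,"x":0,"y":0,"z":0.01,"spin":0},
    {"gripper":-1,"x":0,"y":0,"z":0.02,"spin":0},
  ],
)

```text
clock: 36.15
tcp_pos: [523.3, 237.2, 68.1]
eef_rot: [-180.0, -0.1, -169.5]
wrist_force: [-5.2, -0.5, 4.3]
gripper_width: 33.3
finger_force: 23.6
```

play_rows(
  targets=[
    {"gripper":-1,"x":0,"y":0,"z":0.01,"spin":0},
    {"gripper":-1,"x":0,"y":0,"z":0.015,"spin":0},
  ],
)

```text
clock: 36.35
tcp_pos: [523.4, 237.2, 66.5]
eef_rot: [-180.0, -0.1, -169.5]
wrist_force: [-6.1, -1.5, 3.9]
gripper_width: 33.6
finger_force: 23.8
```

play_rows(
  targets=[
    {"gripper":-1,"x":0,"y":0,"z":0.005,"spin":0},
    {"gripper":-1,"x":0,"y":0,"z":0.01,"spin":0},
  ],
)

```text
clock: 36.55
tcp_pos: [523.5, 237.2, 65.6]
eef_rot: [-180.0, -0.1, -169.5]
wrist_force: [-5.1, -1.7, 4.4]
gripper_width: 33.2
finger_force: 23.9
```

```bash
python3 chk.py amber 14 | grep -A1 wrist
```

```text
wrist 6193 rack x [524.5 581.1] y [118.2 134.1 151.5] wz [110.6 125.5 138.8] horiz x [525.1 576.9] tilt 23.1 zrack [-120.2 -116.3]
   rack-frame slope of top dz/dx deg -1.7 top z-floor at mid -117.0
```

play_rows(
  targets=[
    {"gripper":-1,"x":0,"y":0,"z":0.005,"spin":0},
    {"gripper":-1,"x":0,"y":0,"z":0.01,"spin":0},
  ],
)

```text
clock: 36.9
tcp_pos: [523.5, 237.2, 64.7]
eef_rot: [-180.0, -0.1, -169.5]
wrist_force: [-5.7, -0.4, 3.1]
gripper_width: 33.7
finger_force: 24.0
```

play_rows(
  targets=[
    {"gripper":-1,"x":0,"y":0,"z":0.005,"spin":0},
    {"gripper":-1,"x":0,"y":0,"z":0.01,"spin":0},
  ],
)

```text
clock: 37.1
tcp_pos: [523.7, 237.3, 64.2]
eef_rot: [180.0, -0.1, -169.5]
wrist_force: [-4.8, -1.0, 6.0]
gripper_width: 33.6
finger_force: 24.3
```

```bash
python3 chk.py amber 14 | grep -A1 wrist
```

```text
wrist 6039 rack x [523.8 580.6] y [118.2 134.9 151.6] wz [108.7 123.7 138. ] horiz x [524.6 576.6] tilt 24.8 zrack [-121.6 -117.4]
   rack-frame slope of top dz/dx deg -0.1 top z-floor at mid -117.9
```

Seating; a little more, then back off.

play_rows(
  targets=[
    {"gripper":-1,"x":0,"y":0,"z":0.005,"spin":0},
    {"gripper":-1,"x":0,"y":0,"z":0.01,"spin":0},
  ],
)

```text
clock: 37.45
tcp_pos: [524.0, 237.3, 63.8]
eef_rot: [-180.0, -0.0, -169.5]
wrist_force: [-6.2, -1.8, 7.1]
gripper_width: 33.5
finger_force: 24.5
```

play_rows(
  targets=[
    {"gripper":-1,"x":0,"y":0,"z":-0.01,"spin":0},
    {"gripper":-1,"x":0,"y":0,"z":-0.02,"spin":0},
    {"gripper":-1,"x":0,"y":0,"z":-0.028,"spin":0},
    {"gripper":-1,"x":0,"y":0,"z":-0.028,"spin":0},
  ],
)

```text
clock: 37.85
tcp_pos: [523.5, 237.2, 65.2]
eef_rot: [-180.0, -0.1, -169.5]
wrist_force: [-4.6, -1.8, 1.8]
gripper_width: 33.7
finger_force: 23.8
```

```bash
python3 chk.py amber 14 | grep -A1 wrist
```

```text
wrist 6047 rack x [524.1 580.9] y [118.2 134.9 151.5] wz [109.9 124.7 138.8] horiz x [524.2 576.6] tilt 24.4 zrack [-120.7 -116.6]
   rack-frame slope of top dz/dx deg -0.5 top z-floor at mid -117.2
```

play_rows(
  targets=[
    {"gripper":-1,"x":0.005,"y":0,"z":0,"spin":0},
    {"gripper":-1,"x":0.007,"y":0,"z":-0.003,"spin":0},
    {"gripper":-1,"x":0.007,"y":0,"z":-0.003,"spin":0},
  ],
)

```text
clock: 38.3
tcp_pos: [524.0, 237.3, 65.9]
eef_rot: [-180.0, 0.0, -169.5]
wrist_force: [-2.5, -0.5, 1.1]
gripper_width: 33.8
finger_force: 23.7
```

play_rows(
  targets=[
    {"gripper":-0.1,"x":0,"y":0,"z":0,"spin":0},
    {"gripper":0.1,"x":0,"y":0,"z":0,"spin":0},
    {"gripper":0.2,"x":0,"y":0,"z":0,"spin":0},
    {"gripper":0.2,"x":0,"y":0,"z":0,"spin":0},
  ],
)

```text
clock: 38.7
tcp_pos: [524.2, 237.3, 66.3]
eef_rot: [180.0, 0.1, -169.5]
wrist_force: [-0.8, 0.2, 0.1]
gripper_width: 51.1
finger_force: 0.0
```

play_rows(
  targets=[
    {"gripper":0.2,"x":0,"y":0,"z":-0.1,"spin":0},
    {"gripper":0.2,"x":0,"y":0,"z":-0.4,"spin":0},
    {"gripper":0.2,"x":0,"y":0,"z":-0.8,"spin":0},
    {"gripper":0.2,"x":0,"y":0,"z":-1,"spin":0},
    {"gripper":0.2,"x":0,"y":0,"z":-1,"spin":0},
  ],
)

```text
clock: 39.2
tcp_pos: [526.5, 238.2, 172.0]
eef_rot: [179.9, 0.6, -169.5]
wrist_force: [1.0, -1.0, 1.1]
gripper_width: 51.0
finger_force: 0.0
```

play_rows(
  targets=[
    {"gripper":0.2,"x":0.4,"y":0,"z":0,"spin":0},
    {"gripper":0.2,"x":0.8,"y":0,"z":0,"spin":0},
    {"gripper":0.2,"x":1,"y":0,"z":0,"spin":0},
    {"gripper":0.2,"x":1,"y":0,"z":0,"spin":0},
  ],
)

```text
clock: 39.6
tcp_pos: [422.7, 218.6, 165.6]
eef_rot: [-180.0, -0.1, -169.4]
wrist_force: [0.3, 0.2, 0.2]
gripper_width: 51.4
finger_force: 0.0
```

play_rows(
  targets=[
    {"gripper":0.2,"x":0.4,"y":0,"z":0,"spin":0},
    {"gripper":0.2,"x":0.8,"y":0,"z":0,"spin":0},
    {"gripper":0.2,"x":1,"y":0,"z":0,"spin":0},
    {"gripper":0.2,"x":1,"y":0,"z":0,"spin":0},
    {"gripper":0.2,"x":1,"y":0,"z":0,"spin":0},
  ],
)

```text
clock: 40.1
tcp_pos: [328.1, 201.0, 166.1]
eef_rot: [180.0, 0.1, -169.5]
wrist_force: [0.4, -0.3, 0.0]
gripper_width: 51.1
finger_force: 0.0
```

```bash
for k in "amber 14" "green 10" "blue 14"; do echo $k; python3 chk.py $k; done; python3 - <<'E'
from h import *
b,_=grab_frame('scene')
cv2.imwrite('pics/end.png',cv2.resize(b[150:260,200:360],(800,550),interpolation=cv2.INTER_CUBIC)[...,::-1])
E
```

```text
amber 14
40.1 [328.1 201.  166.1] [ 180.     0.1 -169.5] [ 0.4 -0.3  0. ]
scene 85 rack x [526.6 606.5] y [120.2 126.7 149.5] wz [106.2 133.8 148.4] horiz x [528.7 605.1] tilt 21.8 zrack [-125.7 -119. ]
   rack-frame slope of top dz/dx deg -2.7 top z-floor at mid -123.4
top 336 rack x [522.4 602.1] y [119.6 132.3 153.1] wz [108.5 130.2 146.4] horiz x [523.6 601.7] tilt 21.5 zrack [-119.3 -114. ]
   rack-frame slope of top dz/dx deg -3.0 top z-floor at mid -116.8
wrist few 0
green 10
40.25 [328.1 200.8 166. ] [-180.     0.  -169.5] [-0.1  0.4  0.9]
scene 217 rack x [526.9 605.1] y [41.1 54.5 72.5] wz [106.4 128.2 141.9] horiz x [531. 603.] tilt 22.5 zrack [-126.7 -122.9]
   rack-frame slope of top dz/dx deg -2.3 top z-floor at mid -124.4
top 331 rack x [522.5 601.5] y [41.2 56.  72.6] wz [106.1 124.9 142.3] horiz x [525.8 599.7] tilt 24.1 zrack [-124.4 -120.4]
   rack-frame slope of top dz/dx deg -0.7 top z-floor at mid -122.8
wrist few 0
blue 14
40.4 [327.6 200.7 165.9] [-180.    -0.  -169.5] [-0.5  0.8  0.9]
scene 217 rack x [529.1 606.7] y [-38.9 -23.5  -7.2] wz [113.3 134.2 147.2] horiz x [531.2 600.7] tilt 22.4 zrack [-120.3 -116.7]
   rack-frame slope of top dz/dx deg -2.4 top z-floor at mid -118.0
top 335 rack x [523.1 602.1] y [-39.3 -23.3  -7.6] wz [111.3 130.3 148.2] horiz x [525.  595.3] tilt 24.1 zrack [-118.  -113.8]
   rack-frame slope of top dz/dx deg -0.8 top z-floor at mid -116.0
wrist 365 rack x [528.6 570.4] y [-39.  -14.5  -7.5] wz [103.6 121.7 133.3] horiz x [534.7 555.2] tilt 31.6 zrack [-120.9 -115.9]
   rack-frame slope of top dz/dx deg 10.8 top z-floor at mid -121.0
```

View pics/end.png

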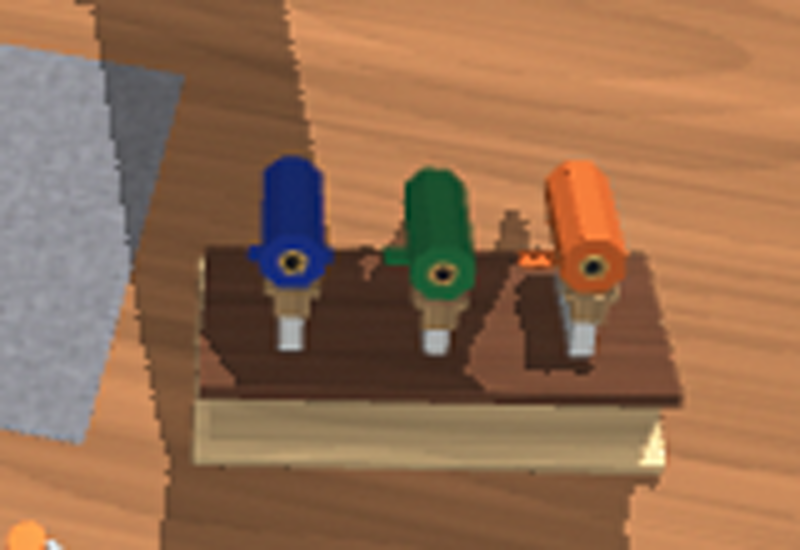

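The three beads lie in their own-coloured beds: blue at (292,220), green at (438,235) and amber at (585,225). They sit flush and centred, and the arm is clear, so I'm handing in.

```bash
python3 -c "
from workcell import *
print(job_done())"
```

```text
the job is handed in; nothing more can be done
None
```

I laid all three beads in the beds of their own colour, released them and handed the job in at about 40 s; the hand-in gave no verdict, but the last camera check showed them seated, with at most about 11 N read while pressing them down.

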